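Lower the probe lift on its ratchet and lock it

ROBOT

A 7-joint arm with a two-finger parallel gripper is mounted at the origin on a cart in front of the work surface, level with it; the furniture and walls round the work are solid. World frame = base frame: x ahead of the robot, y to its left, z up, the work surface at z = 0. Lengths are in m, angles in rad, forces in N, time in s.
With the tool pointing down it reaches from about 0.4 to 0.925 m from the base axis. Payload 4.1 kg.
Tool frame: the origin (TCP) lies where the fingers leave the gripper's body, on its centre line; the fingertips stand 73 mm ahead of it and the grasp point (between the pads) lies 54 mm ahead of it; z points along the fingers, y is the direction in which the jaws open and shut (so a half turn about z gives the same grasp; the last joint's range is limited). The gripper opens to 85 mm and grips with 20 to 120 N. Pads are 22 mm wide; open, the fingers measure 114 mm over their backs; the gripper's body (76 mm by 85 mm) begins 54 mm behind the grasp point. The pads swing forward as they close: fully open they stand 13 mm farther back than shut.
Start: joints at [1.14, 0.398, 0.045, 1.537, -0.019, 1.207, -0.051], TCP at [0.212, -0.615, 0.304] pointing down, gripper open.
Joint ranges: [-2.82, 2.82], [-0.49, 2.23], [-1.37, 1.46], [0, 2.46], [-1.36, 4.5], [0.23, 2], [-2.94, 2.94]. Speed limits (rad/s): [2.57, 2.57, 3.14, 3.14, 3.14, 3.14, 3.14].

INTERFACE

Orientations are given as a unit quaternion [w, x, y, z].
In Python, from bench import read_state, snapshot, calibration, sign_off gives the robot as it stands.
- The arm moves only by the tool move_arm, never from a script. Its argument "steps" is a list of rows, each an object with "dp": the shift along the tool's x, y, z normalised to -1 to 1, where 1 is 0.3 m, a list of three; "turn": the turn about the tool's z normalised to -1 to 1, where 1 is 30 degrees; "gripper": the gripper's target within -1 to 1 (fully open at 1, half-way at 0, shut at -1). In form: [{"dp": [x, y, z], "turn": turn, "gripper": gripper}, ...]. A call has 1 to 8 rows; each row is the pose to reach, as a shift and turn from the pose commanded when the call began, along the tool's axes at that moment; what a row does not reach only later rows make up. A row lasts 1/12 s, in which the tool goes at most 41.7 mm and 7.16 degrees, less where a joint would pass 70% of its speed; a pose out of reach is approached as far as the arm can. A call with a number of a shift or a turn outside -1 to 1 is refused whole. A call with a gripper value outside its range is refused whole. The fingers move at their own pace and stop on an object; "force" is the grip in N (left out, the last holds). Time passes only in rows, so rows that repeat a pose let the fingers close. It gives the time, the measured TCP pose, the force and the opening at its end, in the units of the state.
- read_state(): the state, without advancing time (a new reading comes with each control period).
- snapshot(name): name is "side" or "top"; returns the picture (384x512x3 uint8, red, green, blue); there is no depth.
- calibration(name): a dict with "mtx" (3x3 intrinsics, pixels), "pose" (4x4, takes a point from camera to world coordinates). Camera axes: x right, y down, z forward; pixel columns grow to the right and rows downward; lengths in m; the calibration is good to about 2 mm. A picture is of the moment at which its call begins. calibration takes no time and is no camera call.
- sign_off(): hands the job in, once; it reports no verdict.
The state is a dict: "time_s": time; "qpos": joint angles; "qd": joint speeds; "joint_torque": joint torques, N m; "position": TCP position; "ee_rot": TCP orientation; "contact_force": force on the tool from outside, world axes, zero at the start; "wrist_torque": the same for the moment, N m; "gripper_width": finger opening in m.
Only numpy, scipy, OpenCV 4.12 (cv2) and the standard library are available. Lean on these libraries where they do the work, as an engineer would, in place of code of your own. Each camera call takes 0.05 s, during which the arm holds its last target.

TASK

The beaker on the ratchet lift has to come down clear of the probe: lift the pawl off the toothed wheel by pressing down the brass screw on its tail, gently, and keep it clear while the platform's weight turns the drum back and the platform sinks by itself. Drop the pawl back into the teeth in time for the black pointer to come to rest level with the red marker, to within 5 mm, without shifting the marker or disturbing the beaker and the things around. When the pawl is fully home, swing the keeper over it as far as it goes by its yellow knob, so that the pawl cannot jump out.

Things in the scene. Friction and masses are not known exactly. Their poses are not given: they have to be found in the camera images.
- lift: Ratchet probe lift, screwed to the bench; pale grey base 136 x 246 x 13 mm, toothed wheel on the right, platform on the left. Origin on the bench under the base; x axis to its rear, y to its left seen from the front, z up. The base spans x -0.056 to 0.080, y -0.116 to 0.130 m; column top z 0.187, probe rod top z 0.29 (at y 0.08 to 0.12). The robot may load no part with more than 20 N.
- wheel (a point): Centre of the dark 24-tooth ratchet wheel, 76 mm over the teeth, axis along the lift's x; pawl above it and keeper lie in its plane. In front of it sits a black handwheel.
- pawl_tail (a point): Top of the steel pawl lever's tail, 42 mm right of its pivot, right under the brass release screw. The screw's domed knurled head, 17 mm across, is set differently on every lift: its top stands 8 to 20 mm above this point, to be found by touch. Pressing it straight down lifts the nose at the lever's other end, above the wheel.
- pawl (a joint): Pawl angle, rad: 0 with the nose home in the teeth, growing as it lifts; clear of the teeth from about 0.09, rigid stop at 0.12 (5 mm at the screw). The loaded tooth grips the nose: about 7 to 12 N on the screw draw it out, then 4 to 7 N hold it against its return spring. Let go, it falls home at once.
- drum (a joint): Angle of the drum with wheel, handwheel and the pinion of the platform's rack, rad: 0 at the start, growing as it turns back and lets the platform down, 66.7 rad per m. One tooth is 0.262 rad.
- platform (a joint): How far the platform with its pointer has come down, m: 0 at the start, at most 0.057. With the pawl clear a damper lets it sink steadily at about 7 to 13 mm/s (the load differs); with the pawl home it rests at whole teeth, every 3.93 mm counted from 0.
- marker (a joint): How far the red marker is set below the pointer's starting height, m (0.030 to 0.050): the pointer is level with it when the platform's value equals this one. It is clamped on the scale and must not be shifted.
- pointer (a point): Tip of the black pointer on the platform's carriage, beside the scale.
- marker_tip (a point): Tip of the red marker on the upright scale between wheel and platform. Pointer and marker are level when their heights agree.
- keeper_knob (a point): Middle of the keeper's yellow knob, a pin 13 mm thick and 26 mm long pointing to the lift's front, 45 mm from the keeper's pivot, which is 72 mm above and 4 mm right of the wheel's centre. Open, it leans right, the knob about 65 mm left of the release screw and 60 mm above the pawl. Push the knob to the left to close it.
- keeper (a joint): Keeper angle, rad: 0 to 0.25 at the start (open, knob arm leaning 30 to 16 degrees right), growing as the knob swings over to the left; 1.05 at its rubber stop (leaning 30 degrees left), its foot over the pawl. About 2 N at the knob move it and it stays where left. The foot only passes when the pawl is home.
- beaker: Empty glass beaker, 54 mm across and 66 mm high, standing loose on the platform; origin at the centre of its underside. Leave it alone.
- timer: Loose white bench timer, 66 x 62 x 20 mm, on the bench to the right of the lift; origin at the centre of its underside. Leave it alone.
- vial_black: Loose small vial with a black cap, 22 mm across, 52 mm high, standing in front of the lift; origin at the centre of its underside. Leave it alone.
- vial_white: Loose small vial with a white cap, 22 mm across, 52 mm high, standing in front of the lift; origin at the centre of its underside. Leave it alone.

How it is judged:
By the outcome, as a careful person would: the job done as asked, in the order asked, and still so for the second after the job is handed in, with the robot touching nothing.
It also fails if it takes over 61 s, if anything falls off the work surface, if the arm or the gripper's body presses on something with over 40 N, if the wrist force passes 120 N, or if a joint passes its speed limit or range.

## Working session

There is one attempt and no reset: what is moved stays moved. The work goes in short steps, Python scripts to look and compute and a tool call to move; the robot and the scene stay as the last step left them, time stands still between calls to the robot, and variables do not carry over. Pictures are saved under pics/ and viewed, and the job is handed in when it is done.

Besides the shell and the picture viewer there is one more tool, called after "Request:" by a JSON object that holds its "method" and its "body". move_arm: Moves the arm, as the interface text tells. Scaled input: -1 to 1 covers 0.3 m each way for a shift and 30 degrees each way for a turn. Its arguments: {"type":"object","properties":{"steps":{"type":"array"},"force":{"type":"number"}},"required":["steps"]}

```bash
ls; mkdir -p pics; python3 - <<'E'
from bench import *
import cv2,json
s=read_state();print(s)
for n in("side","top"):
    im=snapshot(n);cv2.imwrite(f"pics/{n}0.png",im[:,:,::-1]);c=calibration(n);print(n,c)
E
```

```text
pics
{'time_s': 0.0, 'qpos': array([ 1.13999883,  0.399173  ,  0.04500429,  1.53787345, -0.01867269,
        1.20690098, -0.05066134]), 'qd': array([-3.73995979e-04,  5.01478989e-04,  1.30173925e-03, -4.02638235e-04,
       -1.28642732e-03,  4.81563531e-05, -1.34950629e-03]), 'joint_torque': array([-4.56469552e-04, -4.75126719e+01,  1.36435300e+00, -2.54218841e+01,
        1.13975522e-02,  9.44513275e-03, -1.08847203e-05]), 'position': array([ 0.21161237, -0.61406955,  0.30287793]), 'ee_rot': array([-9.38888913e-04,  9.86254358e-01,  1.65231369e-01, -2.31873685e-04]), 'contact_force': array([0.20830303, 0.36908959, 1.52058485]), 'wrist_torque': array([ 0.02123788, -0.03804068, -0.01611399]), 'gripper_width': 0.0857624959883217}
side {'mtx': array([[418.85377599,   0.        , 254.65221774],
       [  0.        , 418.85377599, 191.25932525],
       [  0.        ,   0.        ,   1.        ]]), 'pose': array([[-0.80449604, -0.26278482,  0.53266336, -0.06357872],
       [-0.59394921,  0.35104505, -0.72387272,  0.95757026],
       [ 0.00323393, -0.89872772, -0.43849519,  0.49831011],
       [ 0.        ,  0.        ,  0.        ,  1.        ]])}
top {'mtx': array([[487.95784271,   0.        , 251.15776624],
       [  0.        , 487.95784271, 193.38473176],
       [  0.        ,   0.        ,   1.        ]]), 'pose': array([[-0.00265807, -0.99304856,  0.11767537,  0.28076144],
       [-0.99985732,  0.00460225,  0.01625289,  0.32644659],
       [-0.01668148, -0.11761538, -0.99291911,  1.18487033],
       [ 0.        ,  0.        ,  0.        ,  1.        ]])}
```

View pics/side0.png

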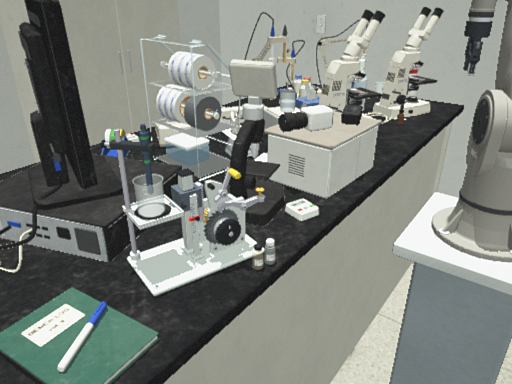

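View pics/top0.png

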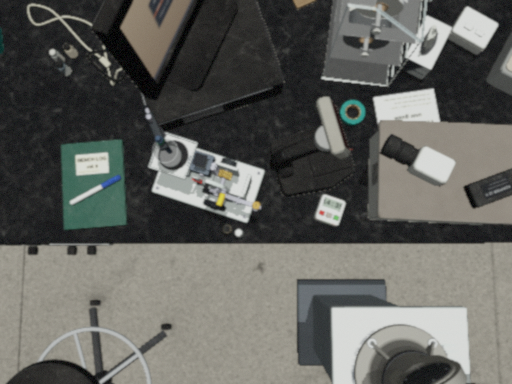

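```bash
python3 - <<'E'
import cv2
im=cv2.imread("pics/side0.png");cv2.imwrite("pics/s0z.png",cv2.resize(im[100:290,170:370],None,fx=3.1,fy=3.1,interpolation=cv2.INTER_CUBIC))
im=cv2.imread("pics/top0.png");cv2.imwrite("pics/t0z.png",cv2.resize(im[30:230,130:380],None,fx=3,fy=3,interpolation=cv2.INTER_CUBIC))
E
```

```text
(no output)
```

View pics/s0z.png

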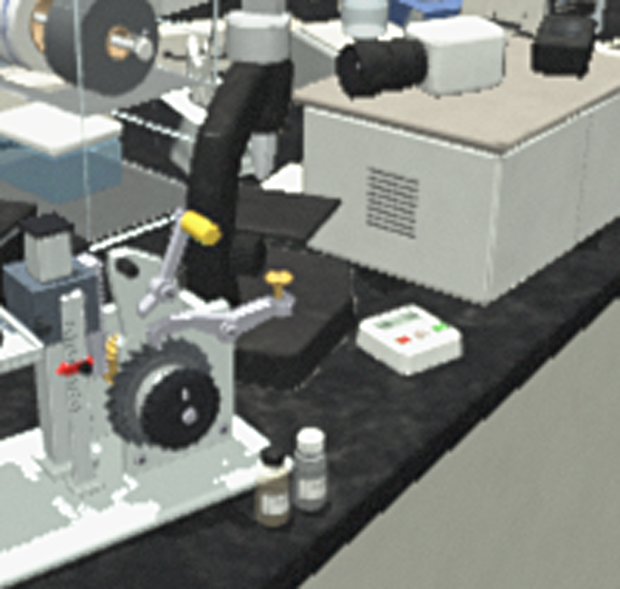

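View pics/t0z.png

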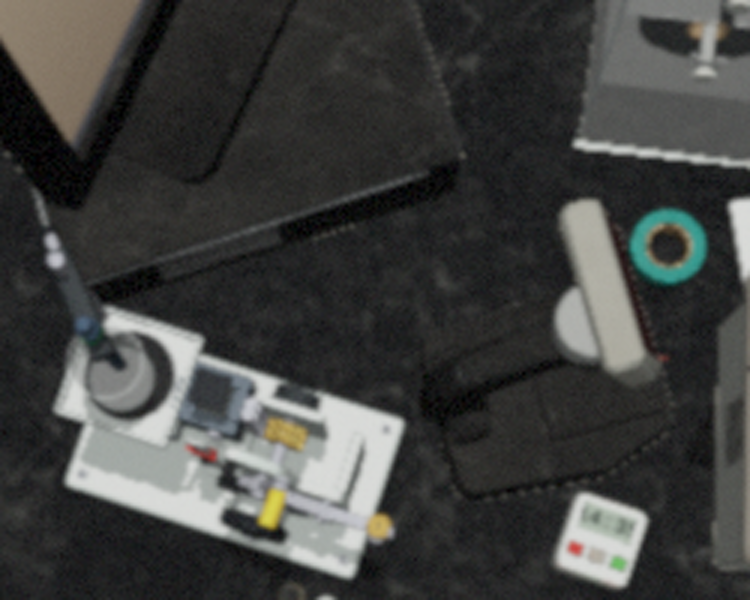

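The side view shows the lift: screw head at about (261,190), yellow knob (235,173), red marker (194,218). Next I'll find these accurately.

```bash
cat > h.py <<'E'
import numpy as np,cv2
from bench import *
C={n:calibration(n) for n in("side","top")}
def ray(n,p):
    c=C[n];d=c["pose"][:3,:3]@np.linalg.inv(c["mtx"])@np.array([p[0],p[1],1.]);return c["pose"][:3,3],d/np.linalg.norm(d)
def onz(n,p,z):
    o,d=ray(n,p);return o+d*(z-o[2])/d[2]
def tri(ps,pt):
    A=[];b=[]
    for n,p in(("side",ps),("top",pt)):
        o,d=ray(n,p);M=np.eye(3)-np.outer(d,d);A.append(M);b.append(M@o)
    X=np.linalg.lstsq(np.vstack(A),np.hstack(b),rcond=None)[0]
    return X,[np.round(proj(n,X)-p,1) for n,p in(("side",ps),("top",pt))]
def proj(n,X):
    c=C[n];P=np.linalg.inv(c["pose"]);q=c["mtx"]@(P[:3,:3]@X+P[:3,3]);return q[:2]/q[2]
E
python3 - <<'E'
from h import *
np.set_printoptions(precision=4,suppress=True)
s=cv2.imread("pics/side0.png");t=cv2.imread("pics/top0.png")
R={}
for n,im,(x0,y0,x1,y1) in(("side",s,(180,150,300,260)),("top",t,(140,130,280,240))):
    h=cv2.cvtColor(im,cv2.COLOR_BGR2HSV)
    for nm,lo,hi in(("yel",(22,150,90),(34,255,255)),("brass",(10,110,90),(23,255,255)),("red",(0,150,80),(6,255,255))):
        m=cv2.inRange(h,lo,hi);mm=np.zeros_like(m);mm[y0:y1,x0:x1]=m[y0:y1,x0:x1]
        k,l,st,ce=cv2.connectedComponentsWithStats(mm)
        for i in range(1,k):
            if st[i,4]>4:print(n,nm,st[i],ce[i])
z=lambda a,b:(a/3+130,b/3+30)
for p in((352,577),(404,422),(66,478)):print(onz("top",z(*p),.013))
E
```

```text
side yel [229 168  12  11  80] [234.575  173.3375]
side brass [255 187  10   9  35] [259.4    190.4857]
side brass [204 209   4  15  24] [205.375  215.9583]
side red [189 217   7   4  18] [191.9444 218.3889]
top yel [216 194   8  13  59] [220.1356 199.9492]
top brass [219 170  13   9  75] [224.5733 174.0267]
top brass [253 201   7   8  39] [256.1538 204.4359]
[0.3497 0.355  0.013 ]
[0.4751 0.3126 0.013 ]
[0.4307 0.5865 0.013 ]
```

```bash
python3 - <<'E'
from h import *
np.set_printoptions(precision=4,suppress=True)
yaw=np.deg2rad(-19.1);c,s=np.cos(yaw),np.sin(yaw);R=np.array([[c,-s],[s,c]])
f=np.array([.3497,.355])-R@[-.056,-.116]
r=np.array([.4751,.3126])-R@[.08,-.116]
l=np.array([.4307,.5865])-R@[-.056,.130]
print(f,r,l);o=(f+r+l)/3
for nm,a,b in(("knob",(234.6,173.3),(220.1,199.9)),("screw head",(260,189),(256.15,204.4))):
    X,e=tri(a,b);print(nm,X,e,"lift",R.T@(X[:2]-o))
print("screw at z .15",onz("top",(256.15,204.4),.15),onz("top",(256.15,204.4),.14))
# screw top row in side
# marker approx
# marker zoom px (58..92,365)/3.1+(170,100)
im=cv2.imread("pics/side0.png");cv2.imwrite("pics/mz.png",cv2.resize(im[180:245,170:270],None,fx=8,fy=8,interpolation=cv2.INTER_NEAREST))
im=cv2.imread("pics/top0.png");cv2.imwrite("pics/mzt.png",cv2.resize(im[155:235,170:270],None,fx=7,fy=7,interpolation=cv2.INTER_NEAREST))
E
```

```text
[0.4406 0.4463] [0.4375 0.4484] [0.4411 0.4453]
knob [0.3864 0.4072 0.1885] [array([0.5, 0.1]), array([-0.3, -0.4])] lift [-0.0374 -0.0547]
screw head [0.382  0.3331 0.1292] [array([0.2, 0. ]), array([-0.1, -0.1])] lift [-0.0174 -0.1262]
screw at z .15 [0.3797 0.3328 0.15  ] [0.3807 0.3329 0.14  ]
```

View pics/mz.png

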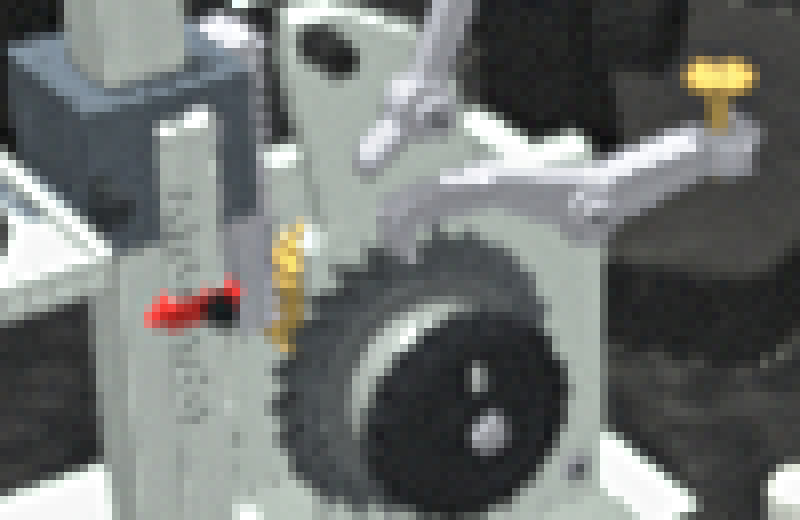

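View pics/mzt.png

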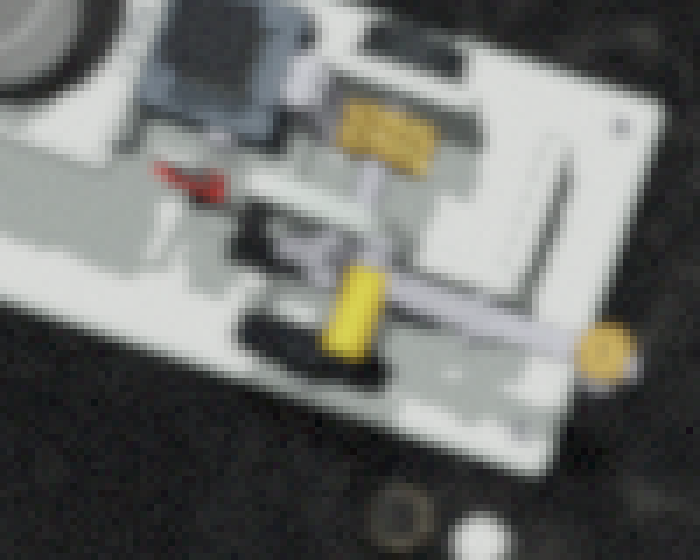

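```bash
python3 - <<'E'
from h import *
im=cv2.imread("pics/side0.png")[185:230,165:215].astype(float)
im=np.clip((im/255)**.6*255,0,255).astype(np.uint8)
cv2.imwrite("pics/pz.png",cv2.resize(im,None,fx=13,fy=13,interpolation=cv2.INTER_NEAREST))
np.set_printoptions(precision=4,suppress=True)
for a in((188.7,219.5),(188.7,220)):
  X,e=tri(a,(192.3,178.8));print(X,e)
yaw=np.deg2rad(-19.1);c,s=np.cos(yaw),np.sin(yaw);R=np.array([[c,-s],[s,c]])
print(R.T@(X[:2]-[.4397,.4467]))
for d in(0,.03,.04,.05):print(d,proj("side",X+[0,0,d]),proj("top",X+[0,0,d]))
E
```

```text
[0.4434 0.4769 0.1028] [array([0.5, 0.1]), array([-0.3, -0.3])]
[0.4435 0.477  0.1017] [array([0.5, 0.1]), array([-0.3, -0.3])]
[-0.0064  0.0299]
0 [189.18 220.07] [192.0389 178.4895]
0.03 [188.1261 206.0539] [190.1601 176.4606]
0.04 [187.7669 201.276 ] [189.5103 175.7588]
0.05 [187.4035 196.4437] [188.8482 175.0438]
```

View pics/pz.png

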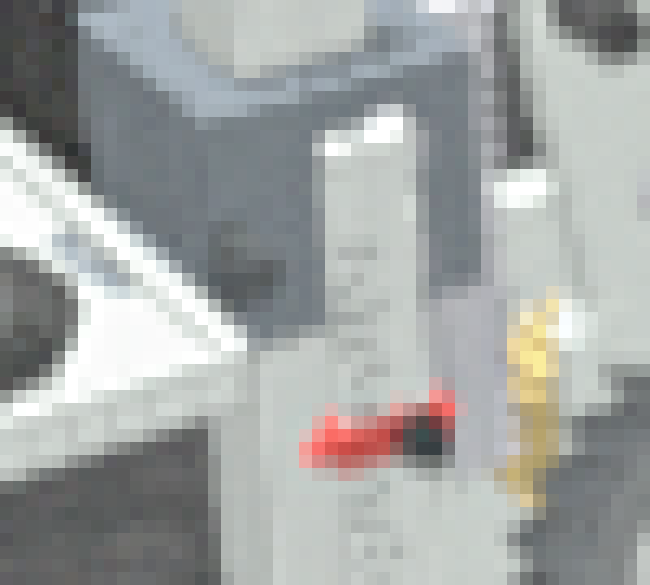

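```bash
python3 - <<'E'
from h import *
np.set_printoptions(precision=4,suppress=True)
print("bottom corner",onz("side",(327.4,196.8),0))
print("top corner",tri((329.7,147.7),(370,221)))
print("stereo head",tri((254,75),(335,125)), tri((251,100),(324,138)))
print("cam white",tri((318,116),(434,164)))
print("screw px lifty slope",[proj("side",np.array([.4435+.327*a,.477+.945*a,.132])) for a in(0,.005)])
E
```

```text
bottom corner [0.3679 0.0465 0.    ]
top corner (array([0.3462, 0.0954, 0.1565]), [array([1.5, 0. ]), array([-0.8, -1.5])])
stereo head (array([0.5063, 0.1883, 0.321 ]), [array([-0.3, -0. ]), array([0.2, 0.3])]) (array([0.4982, 0.2037, 0.2684]), [array([1.5, 0.2]), array([-1. , -1.4])])
cam white (array([ 0.4573, -0.0359,  0.1848]), [array([-0.6, -0. ]), array([0.4, 0.6])])
screw px lifty slope [array([188.1105, 205.9233]), array([185.6673, 206.6348])]
```

```bash
cat >> h.py <<'E'
from scipy.spatial.transform import Rotation as Ro
def st():
    s=read_state();q=s["ee_rot"];R=Ro.from_quat([q[1],q[2],q[3],q[0]]).as_matrix()
    print("t",round(s["time_s"],2),"p",np.round(s["position"],4),"yaw",round(float(np.degrees(np.arctan2(R[1,0],R[0,0]))),2),"zax",np.round(R[:,2],3),"F",np.round(s["contact_force"],2),"w",round(s["gripper_width"],4))
    return s,R
def to(X):
    s,R=st();d=R.T@(np.array(X)-s["position"]);print("dp",np.round(d/.3,3));return d
E
python3 -c "
from h import *
to([.30,-.35,.42])"
```

```text
t 0.1 p [ 0.2116 -0.6141  0.303 ] yaw 19.02 zax [-0.001  0.002 -1.   ] F [ 0.01  0.07 -0.07] w 0.0853
dp [ 0.565 -0.737 -0.389]
```

Request:
{"method": "move_arm", "body": {"steps": [{"dp": [0.07, -0.09, -0.1], "turn": -0.1, "gripper": -1}, {"dp": [0.14, -0.18, -0.2], "turn": -0.25, "gripper": -1}, {"dp": [0.21, -0.28, -0.3], "turn": -0.4, "gripper": -1}, {"dp": [0.28, -0.37, -0.39], "turn": -0.55, "gripper": -1}, {"dp": [0.35, -0.46, -0.39], "turn": -0.7, "gripper": -1}, {"dp": [0.42, -0.55, -0.39], "turn": -0.85, "gripper": -1}, {"dp": [0.49, -0.64, -0.39], "turn": -1, "gripper": -1}, {"dp": [0.56, -0.73, -0.39], "turn": -1, "gripper": -1}]}}

```text
time_s: 0.77
position: [0.2995, -0.3506, 0.421]
ee_rot: [0.0, 0.909, 0.416, -0.0]
contact_force: [0.6, -0.6, -0.4]
gripper_width: 0.0001
```

```bash
python3 -c "
from h import *
to([.42,-.1,.42]);print(read_state()['qpos'])"
```

```text
t 0.77 p [ 0.2995 -0.3506  0.421 ] yaw 49.19 zax [ 0. -0. -1.] F [ 0.58 -0.6  -0.45] w 0.0001
dp [ 0.895 -0.242  0.003]
[ 0.93607938 -0.01293755 -0.16293283  1.78008302 -0.00188113  1.37394548
  0.06128956]
```

Request:
{"method": "move_arm", "body": {"steps": [{"dp": [0.12, -0.03, 0], "turn": -0.2, "gripper": -1}, {"dp": [0.24, -0.06, 0], "turn": -0.4, "gripper": -1}, {"dp": [0.36, -0.1, 0], "turn": -0.6, "gripper": -1}, {"dp": [0.48, -0.13, 0], "turn": -0.8, "gripper": -1}, {"dp": [0.6, -0.16, 0], "turn": -1, "gripper": -1}, {"dp": [0.72, -0.2, 0], "turn": -1, "gripper": -1}, {"dp": [0.84, -0.23, 0], "turn": -1, "gripper": -1}, {"dp": [0.9, -0.24, 0], "turn": -1, "gripper": -1}]}}

```text
time_s: 1.43
position: [0.423, -0.0966, 0.4209]
ee_rot: [-0.0, 0.769, 0.639, 0.001]
contact_force: [0.5, 0.5, -0.4]
gripper_width: -0.0002
```

```bash
python3 -c "
from h import *
to([.40,.16,.42]);print(read_state()['qpos'])"
```

```text
t 1.43 p [ 0.423  -0.0966  0.4209] yaw 79.39 zax [ 0.001  0.001 -1.   ] F [ 0.46  0.54 -0.36] w -0.0002
dp [ 0.826 -0.233  0.004]
[ 0.647429   -0.06358275 -0.48879246  1.82326179 -0.03180597  1.37406835
 -0.01956456]
```

Request:
{"method": "move_arm", "body": {"steps": [{"dp": [0.11, -0.03, 0], "turn": -0.2, "gripper": -1}, {"dp": [0.22, -0.06, 0], "turn": -0.4, "gripper": -1}, {"dp": [0.33, -0.09, 0], "turn": -0.6, "gripper": -1}, {"dp": [0.44, -0.12, 0], "turn": -0.8, "gripper": -1}, {"dp": [0.55, -0.15, 0], "turn": -1, "gripper": -1}, {"dp": [0.66, -0.19, 0], "turn": -1, "gripper": -1}, {"dp": [0.77, -0.22, 0], "turn": -1, "gripper": -1}, {"dp": [0.82, -0.23, 0], "turn": -1, "gripper": -1}]}}

```text
time_s: 2.1
position: [0.3994, 0.1578, 0.421]
ee_rot: [-0.0, 0.578, 0.816, 0.001]
contact_force: [0.8, 0.4, 0.8]
gripper_width: 0.0001
```

```bash
python3 -c "
from h import *
to([.381,.333,.30]);print(read_state()['qpos'])"
```

```text
t 2.1 p [0.3994 0.1578 0.421 ] yaw 109.39 zax [ 0.     0.001 -1.   ] F [0.78 0.4  0.85] w 0.0001
dp [0.571 0.136 0.404]
[ 0.38554956 -0.08247761 -0.79523946  1.8254345  -0.06101485  1.37365161
 -0.05769502]
```

Request:
{"method": "move_arm", "body": {"steps": [{"dp": [0.11, 0.03, 0], "turn": -0.2, "gripper": -1}, {"dp": [0.22, 0.05, 0.04], "turn": -0.4, "gripper": -1}, {"dp": [0.33, 0.08, 0.08], "turn": -0.6, "gripper": -1}, {"dp": [0.42, 0.1, 0.16], "turn": -0.8, "gripper": -1}, {"dp": [0.5, 0.12, 0.24], "turn": -1, "gripper": -1}, {"dp": [0.57, 0.136, 0.32], "turn": -1, "gripper": -1}, {"dp": [0.57, 0.136, 0.4], "turn": -1, "gripper": -1}, {"dp": [0.57, 0.136, 0.4], "turn": -1, "gripper": -1}]}}

```text
time_s: 2.77
position: [0.3814, 0.3268, 0.2962]
ee_rot: [-0.003, 0.348, 0.937, -0.004]
contact_force: [-0.5, -1.5, -0.4]
gripper_width: -0.0002
```

```bash
python3 -c "
from h import *
to([.381,.333,.222]);print(read_state()['qpos'])
for n in('side','top'):
  im=snapshot(n)[:,:,::-1];cv2.imwrite('pics/%s1.png'%n,im)
  x,y=(170,90) if n=='side' else (150,110)
  cv2.imwrite('pics/%s1z.png'%n,cv2.resize(im[y:y+150,x:x+200],None,fx=4,fy=4,interpolation=cv2.INTER_CUBIC))
"
```

```text
t 2.77 p [0.3814 0.3268 0.2962] yaw 139.22 zax [-0.008 -0.005 -1.   ] F [-0.5  -1.48 -0.43] w -0.0002
dp [0.014 0.017 0.247]
[ 0.07363142  0.24882423 -1.00023682  1.86661763  0.22425533  1.15705911
 -0.14653724]
```

View pics/side1z.png

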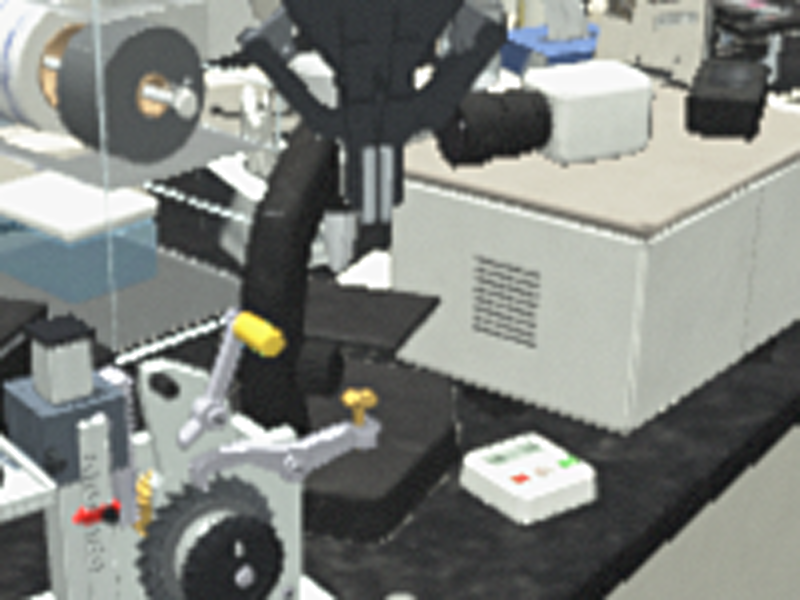

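View pics/top1z.png

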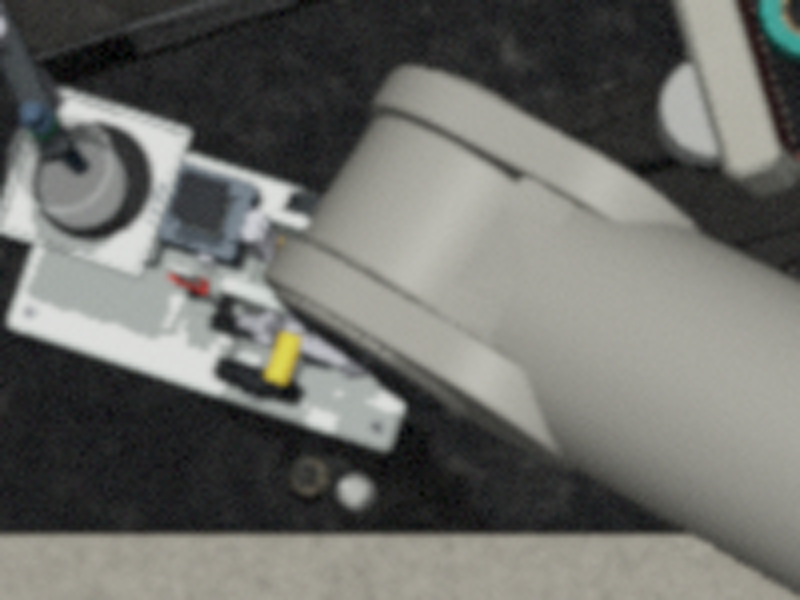

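Request:
{"method": "move_arm", "body": {"steps": [{"dp": [0, 0, 0], "turn": -0.2, "gripper": -1}, {"dp": [0, 0, 0.06], "turn": -0.4, "gripper": -1}, {"dp": [0, 0, 0.12], "turn": -0.6, "gripper": -1}, {"dp": [0, 0, 0.18], "turn": -0.72, "gripper": -1}, {"dp": [0, 0, 0.24], "turn": -0.72, "gripper": -1}, {"dp": [0, 0, 0.24], "turn": -0.72, "gripper": -1}, {"dp": [0, 0, 0.24], "turn": -0.72, "gripper": -1}, {"dp": [0, 0, 0.24], "turn": -0.72, "gripper": -1}]}}

```text
time_s: 3.53
position: [0.3851, 0.3283, 0.2308]
ee_rot: [0.001, 0.169, 0.986, 0.001]
contact_force: [0.1, -0.2, -0.0]
gripper_width: -0.0001
```

```bash
python3 -c "
from h import *
to([.381,.333,.222]);print(read_state()['qpos'])
for n in('side',):
  im=snapshot(n)[:,:,::-1];cv2.imwrite('pics/%s2.png'%n,im)
  x,y=(170,90) if n=='side' else (150,110)
  cv2.imwrite('pics/%s2z.png'%n,cv2.resize(im[y:y+150,x:x+200],None,fx=4,fy=4,interpolation=cv2.INTER_CUBIC))
"
```

```text
t 3.53 p [0.3851 0.3283 0.2308] yaw 160.52 zax [ 0.003  0.001 -1.   ] F [ 0.12 -0.17 -0.03] w -0.0001
dp [0.018 0.01  0.029]
[ 0.0667807   0.35433949 -1.02789332  1.9414979   0.35418411  1.03678927
  0.11339424]
```

View pics/side2z.png

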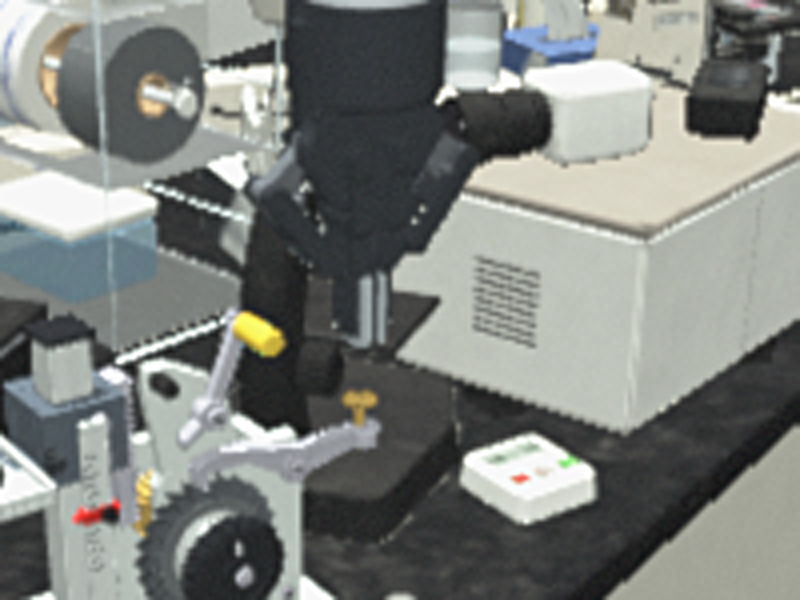

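Request:
{"method": "move_arm", "body": {"steps": [{"dp": [0.018, 0.01, 0], "turn": -0.01, "gripper": -1}, {"dp": [0.018, 0.01, 0.02], "turn": -0.01, "gripper": -1}, {"dp": [0.018, 0.01, 0.03], "turn": -0.01, "gripper": -1}, {"dp": [0.018, 0.01, 0.03], "turn": -0.01, "gripper": -1}]}}

```text
time_s: 3.92
position: [0.3795, 0.3322, 0.2192]
ee_rot: [-0.0, 0.166, 0.986, -0.001]
contact_force: [-0.5, 0.2, -0.8]
gripper_width: -0.0001
```

```bash
python3 -c "
from h import *
s,R=st();to([.381,.333,.222])
t=s['position']+R[:,2]*.073
print('tip',t,proj('side',t))
for n in('side',):
  im=snapshot(n)[:,:,::-1];cv2.imwrite('pics/%s3.png'%n,im)
  x,y=(220,150)
  cv2.imwrite('pics/%s3z.png'%n,cv2.resize(im[y:y+60,x:x+80],None,fx=10,fy=10,interpolation=cv2.INTER_NEAREST))
"
```

```text
t 3.92 p [0.3795 0.3322 0.2192] yaw 160.95 zax [-0.001 -0.001 -1.   ] F [-0.48  0.15 -0.82] w -0.0001
t 3.92 p [0.3795 0.3322 0.2192] yaw 160.95 zax [-0.001 -0.001 -1.   ] F [-0.48  0.15 -0.82] w -0.0001
dp [-0.004  0.004 -0.009]
tip [0.37943553 0.3321256  0.14622969] [261.57786577 181.54579611]
```

View pics/side3z.png

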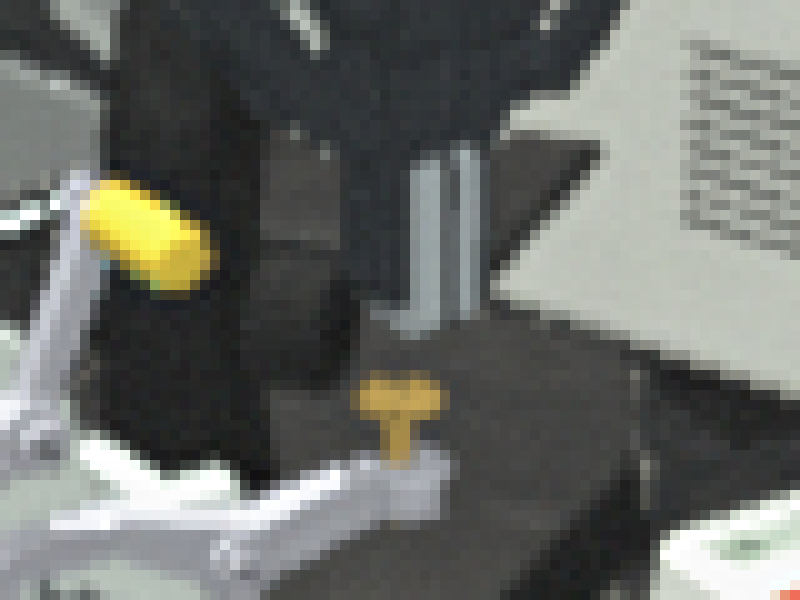

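Request:
{"method": "move_arm", "body": {"steps": [{"dp": [-0.004, 0.003, 0.008], "turn": 0, "gripper": -1}, {"dp": [-0.004, 0.003, 0.016], "turn": 0, "gripper": -1}, {"dp": [-0.004, 0.003, 0.023], "turn": 0, "gripper": -1}, {"dp": [-0.004, 0.003, 0.027], "turn": 0, "gripper": -1}, {"dp": [-0.004, 0.003, 0.027], "turn": 0, "gripper": -1}, {"dp": [-0.004, 0.003, 0.027], "turn": 0, "gripper": -1}]}}

```text
time_s: 4.47
position: [0.3812, 0.3329, 0.2116]
ee_rot: [-0.0, 0.166, 0.986, -0.0]
contact_force: [0.3, 0.2, 0.4]
gripper_width: -0.0002
```

```bash
python3 -c "
from h import *
s,R=st()
for n in('side',):
  im=snapshot(n)[:,:,::-1];cv2.imwrite('pics/%s4.png'%n,im)
  x,y=(220,150)
  cv2.imwrite('pics/%s4z.png'%n,cv2.resize(im[y:y+60,x:x+80],None,fx=10,fy=10,interpolation=cv2.INTER_NEAREST))
st()
"
```

```text
t 4.47 p [0.3812 0.3329 0.2116] yaw 160.92 zax [-0. -0. -1.] F [0.34 0.25 0.44] w -0.0002
t 4.52 p [0.3813 0.333  0.2117] yaw 160.92 zax [-0. -0. -1.] F [-0.36 -0.42 -0.42] w 0.0001
```

View pics/side4z.png

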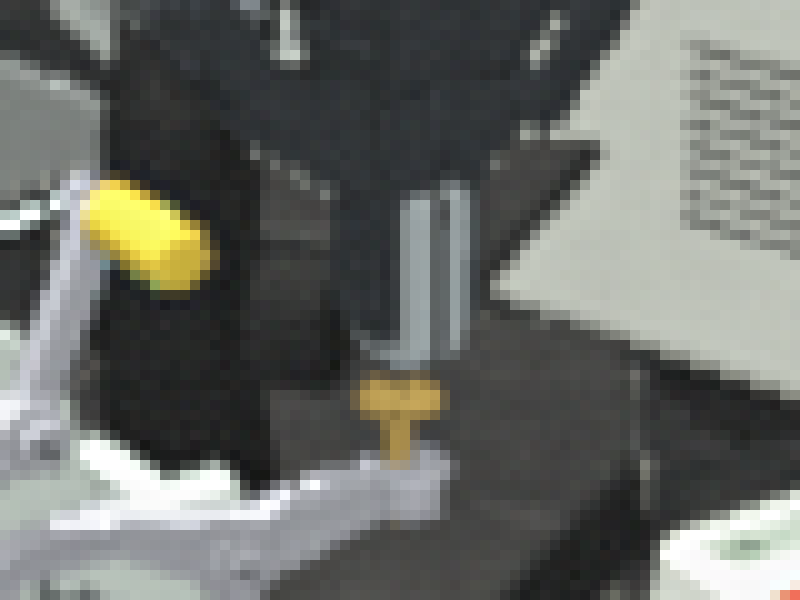

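Request:
{"method": "move_arm", "body": {"steps": [{"dp": [0, 0, 0.002], "turn": 0, "gripper": -1}, {"dp": [0, 0, 0.004], "turn": 0, "gripper": -1}, {"dp": [0, 0, 0.006], "turn": 0, "gripper": -1}, {"dp": [0, 0, 0.006], "turn": 0, "gripper": -1}]}}

```text
time_s: 4.85
position: [0.3813, 0.3329, 0.2099]
ee_rot: [-0.0, 0.166, 0.986, -0.0]
contact_force: [-1.0, 0.1, -0.3]
gripper_width: 0.0002
```

Request:
{"method": "move_arm", "body": {"steps": [{"dp": [0, 0, 0.0015], "turn": 0, "gripper": -1}, {"dp": [0, 0, 0.003], "turn": 0, "gripper": -1}, {"dp": [0, 0, 0.003], "turn": 0, "gripper": -1}]}}

```text
time_s: 5.1
position: [0.3813, 0.3329, 0.2089]
ee_rot: [-0.0, 0.166, 0.986, -0.0]
contact_force: [0.0, 0.5, -0.6]
gripper_width: -0.0003
```

Request:
{"method": "move_arm", "body": {"steps": [{"dp": [0, 0, 0.0015], "turn": 0, "gripper": -1}, {"dp": [0, 0, 0.003], "turn": 0, "gripper": -1}, {"dp": [0, 0, 0.003], "turn": 0, "gripper": -1}]}}

```text
time_s: 5.35
position: [0.3813, 0.3329, 0.208]
ee_rot: [-0.0, 0.166, 0.986, -0.0]
contact_force: [-0.4, 0.8, 0.7]
gripper_width: 0.0003
```

Request:
{"method": "move_arm", "body": {"steps": [{"dp": [0, 0, 0.0015], "turn": 0, "gripper": -1}, {"dp": [0, 0, 0.003], "turn": 0, "gripper": -1}, {"dp": [0, 0, 0.003], "turn": 0, "gripper": -1}]}}

```text
time_s: 5.6
position: [0.3813, 0.3329, 0.2071]
ee_rot: [-0.0, 0.166, 0.986, -0.0]
contact_force: [-0.1, 0.7, 0.3]
gripper_width: 0.0003
```

Request:
{"method": "move_arm", "body": {"steps": [{"dp": [0, 0, 0.0015], "turn": 0, "gripper": -1}, {"dp": [0, 0, 0.003], "turn": 0, "gripper": -1}, {"dp": [0, 0, 0.003], "turn": 0, "gripper": -1}]}}

```text
time_s: 5.85
position: [0.3813, 0.3329, 0.2063]
ee_rot: [-0.0, 0.166, 0.986, -0.0]
contact_force: [-0.3, 0.0, -0.8]
gripper_width: -0.0002
```

```bash
python3 -c "
from h import *
im=snapshot('side')[:,:,::-1];cv2.imwrite('pics/side5.png',im)
x,y=(220,150)
cv2.imwrite('pics/side5z.png',cv2.resize(im[y:y+60,x:x+80],None,fx=10,fy=10,interpolation=cv2.INTER_NEAREST))
st()
"
```

```text
t 5.9 p [0.3813 0.3329 0.2063] yaw 160.92 zax [-0. -0. -1.] F [0.12 0.77 0.6 ] w -0.0001
```

View pics/side5z.png

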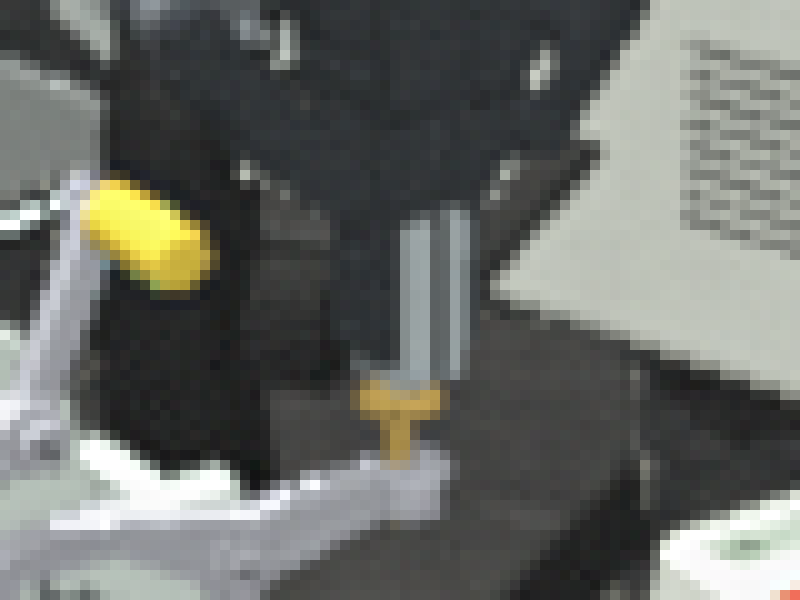

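Request:
{"method": "move_arm", "body": {"steps": [{"dp": [0, 0, 0.0015], "turn": 0, "gripper": -1}, {"dp": [0, 0, 0.003], "turn": 0, "gripper": -1}, {"dp": [0, 0, 0.003], "turn": 0, "gripper": -1}]}}

```text
time_s: 6.15
position: [0.3814, 0.333, 0.2057]
ee_rot: [0.0, 0.166, 0.986, -0.0]
contact_force: [-0.5, -1.1, 1.2]
gripper_width: -0.0003
```

Request:
{"method": "move_arm", "body": {"steps": [{"dp": [0, 0, 0.0015], "turn": 0, "gripper": -1}, {"dp": [0, 0, 0.003], "turn": 0, "gripper": -1}, {"dp": [0, 0, 0.003], "turn": 0, "gripper": -1}]}}

```text
time_s: 6.4
position: [0.3814, 0.333, 0.2052]
ee_rot: [0.0, 0.166, 0.986, -0.0]
contact_force: [-2.4, -1.5, 8.1]
gripper_width: 0.0002
```

```bash
cat > trk.py <<'E'
from h import *
import sys
def track(im,save=None):
    a=cv2.imread("pics/side0.png");f=4
    T=cv2.resize(a[194:211,176:189],None,fx=f,fy=f,interpolation=cv2.INTER_CUBIC)
    W=cv2.resize(im[191:245,173:194],None,fx=f,fy=f,interpolation=cv2.INTER_CUBIC)
    r=cv2.matchTemplate(W,T,cv2.TM_CCOEFF_NORMED);_,v,_,l=cv2.minMaxLoc(r)
    dx,dy=l[0]/f-3,l[1]/f-3
    P=np.array([.4435,.477,.1325]);zs=np.linspace(-.005,.057,125)
    rows=np.array([proj("side",P-[0,0,z])[1] for z in zs])-proj("side",P)[1]
    d=np.interp(dy,rows,zs)
    print("track score %.2f dx %.2f dy %.2f -> down %.1f mm"%(v,dx,dy,d*1e3));return d
if __name__=="__main__":
    n=sys.argv[1];s0=read_state()["time_s"];im=snapshot("side")[:,:,::-1];im=np.ascontiguousarray(im)
    cv2.imwrite("pics/%s.png"%n,im);print("pic at",s0);track(im)
    cv2.imwrite("pics/%sz.png"%n,cv2.resize(im[180:245,165:290],None,fx=6,fy=6,interpolation=cv2.INTER_CUBIC))
    st()
E
python3 trk.py d0
```

```text
pic at 6.4
track score 1.00 dx 0.00 dy 0.00 -> down 0.0 mm
t 6.45 p [0.3813 0.333  0.2052] yaw 160.91 zax [ 0.    -0.001 -1.   ] F [-1.12 -1.25  6.54] w -0.0
```

Request:
{"method": "move_arm", "body": {"steps": [{"dp": [0, 0, 0.001], "turn": 0, "gripper": -1}, {"dp": [0, 0, 0.002], "turn": 0, "gripper": -1}]}}

```text
time_s: 6.62
position: [0.3814, 0.3328, 0.2047]
ee_rot: [0.0, 0.166, 0.986, -0.001]
contact_force: [-2.5, -3.2, 7.8]
gripper_width: 0.0004
```

Request:
{"method": "move_arm", "body": {"steps": [{"dp": [0, 0, 0.0015], "turn": 0, "gripper": -1}, {"dp": [0, 0, 0.003], "turn": 0, "gripper": -1}]}}

```text
time_s: 6.78
position: [0.3812, 0.3324, 0.2038]
ee_rot: [0.0, 0.166, 0.986, -0.001]
contact_force: [-2.8, -4.0, 9.7]
gripper_width: -0.0001
```

```bash
python3 trk.py d1
```

```text
pic at 6.7833
track score 1.00 dx 0.00 dy 0.00 -> down 0.0 mm
t 6.83 p [0.3812 0.3323 0.2036] yaw 160.9 zax [-0.    -0.003 -1.   ] F [-1.86 -3.62  8.46] w 0.0001
```

Request:
{"method": "move_arm", "body": {"steps": [{"dp": [0, 0, 0.002], "turn": 0, "gripper": -1}, {"dp": [0, 0, 0.004], "turn": 0, "gripper": -1}]}}

```text
time_s: 7.0
position: [0.381, 0.3319, 0.2024]
ee_rot: [0.0, 0.166, 0.986, -0.002]
contact_force: [-2.0, -5.1, 10.2]
gripper_width: -0.0003
```

```bash
python3 trk.py d2
```

```text
pic at 7.0
track score 1.00 dx 0.00 dy 0.00 -> down 0.0 mm
t 7.05 p [0.381  0.3318 0.2022] yaw 160.89 zax [-0.001 -0.004 -1.   ] F [-2.35 -5.01 10.04] w -0.0002
```

View pics/d2z.png

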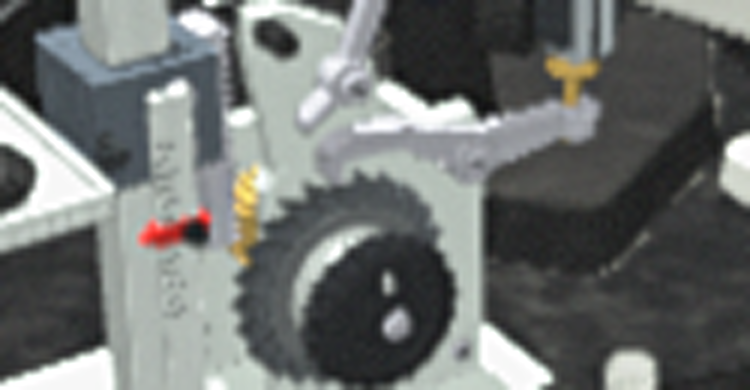

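Request:
{"method": "move_arm", "body": {"steps": [{"dp": [0, -0.001, 0.0015], "turn": 0, "gripper": -1}, {"dp": [0, -0.002, 0.003], "turn": 0, "gripper": -1}]}}

```text
time_s: 7.22
position: [0.3808, 0.3313, 0.2012]
ee_rot: [-0.0, 0.166, 0.986, -0.002]
contact_force: [-1.9, -4.3, 5.9]
gripper_width: 0.0001
```

```bash
python3 trk.py d3
```

```text
pic at 7.2167
track score 0.99 dx 0.00 dy 0.25 -> down 0.5 mm
t 7.27 p [0.3808 0.3312 0.201 ] yaw 160.89 zax [-0.001 -0.003 -1.   ] F [-1.86 -4.67  5.53] w -0.0006
```

Request:
{"method": "move_arm", "body": {"steps": [{"dp": [0, 0, 0.0005], "turn": 0, "gripper": -1}, {"dp": [0, 0, 0.0005], "turn": 0, "gripper": -1}, {"dp": [0, 0, 0.0005], "turn": 0, "gripper": -1}, {"dp": [0, 0, 0.0005], "turn": 0, "gripper": -1}, {"dp": [0, 0, 0.0005], "turn": 0, "gripper": -1}, {"dp": [0, 0, 0.0005], "turn": 0, "gripper": -1}, {"dp": [0, 0, 0.0005], "turn": 0, "gripper": -1}, {"dp": [0, 0, 0.0005], "turn": 0, "gripper": -1}]}}

```text
time_s: 7.93
position: [0.3808, 0.3312, 0.2008]
ee_rot: [-0.0, 0.166, 0.986, -0.002]
contact_force: [-0.9, -3.8, 5.7]
gripper_width: -0.0001
```

```bash
python3 trk.py d4
```

```text
pic at 7.9333
track score 0.99 dx 0.25 dy 3.75 -> down 7.9 mm
t 7.98 p [0.3808 0.3312 0.2008] yaw 160.89 zax [-0.001 -0.004 -1.   ] F [-1.79 -3.93  7.15] w -0.0001
```

Request:
{"method": "move_arm", "body": {"steps": [{"dp": [0, 0, 0], "turn": 0, "gripper": -1}, {"dp": [0, 0, 0], "turn": 0, "gripper": -1}, {"dp": [0, 0, 0], "turn": 0, "gripper": -1}, {"dp": [0, 0, 0], "turn": 0, "gripper": -1}, {"dp": [0, 0, 0], "turn": 0, "gripper": -1}, {"dp": [0, 0, 0], "turn": 0, "gripper": -1}, {"dp": [0, 0, 0], "turn": 0, "gripper": -1}, {"dp": [0, 0, 0], "turn": 0, "gripper": -1}]}}

```text
time_s: 8.65
position: [0.3808, 0.3312, 0.2008]
ee_rot: [-0.0, 0.166, 0.986, -0.002]
contact_force: [-1.8, -3.9, 6.0]
gripper_width: 0.0001
```

```bash
python3 trk.py d5
```

```text
pic at 8.65
track score 0.99 dx 0.50 dy 7.25 -> down 15.4 mm
t 8.7 p [0.3808 0.3312 0.2008] yaw 160.89 zax [-0.001 -0.004 -1.   ] F [-1.96 -4.46  6.5 ] w 0.0002
```

View pics/d5z.png

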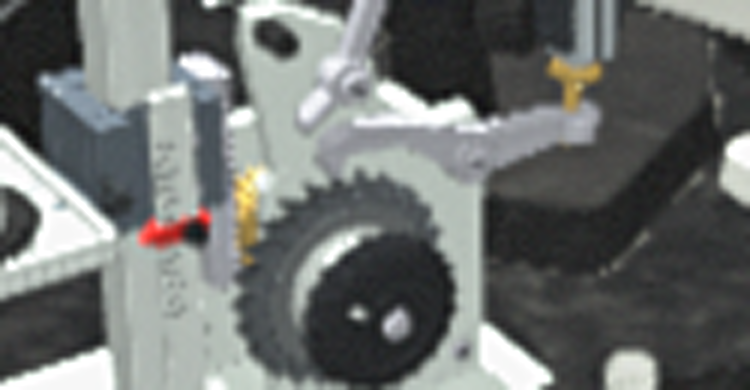

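```bash
python3 - <<'E'
from h import *
for n in("d5","d0"):
  im=cv2.imread(f"pics/{n}.png")[198:228,174:206].astype(float)
  im=np.clip((im/255)**.5*255,0,255).astype(np.uint8)
  cv2.imwrite(f"pics/{n}p.png",cv2.resize(im,None,fx=18,fy=18,interpolation=cv2.INTER_NEAREST))
a=cv2.imread("pics/d5.png");g=a.astype(int).sum(2)//3
print(g[206:218,178:194]);print((a[214:224,184:202,2].astype(int)-a[214:224,184:202,1]))
E
```

```text
[[ 80  86  79  89  86  85  87  85  85  87  83  89 166 169 151 174]
 [ 79  83  81  86  85  86  86  85  87  84  84  87 146 147 174 176]
 [ 78  85  78  85  83  86  85  86  87  86  82  87 143 163 168 155]
 [ 74  82  79  77  73  79  84  88  86  85  85  85 124 137 139 153]
 [ 74  77  78  71  69  80  87  87  83  84  86  84 114 165 167 172]
 [ 97  77  74  75  58  66  85  85  76  85  86  86 110 147 144 154]
 [176 107  75  73  61  64  68  63  70  82  84  83 114 158 177 168]
 [253 191 101  68  62  65  52  48  51  72  82  84 118 187 172 143]
 [255 253 170  88  48  46  50  50  58  80  84  82 106 183 156 171]
 [207 255 249 166  80  47  55  60  69  83  81  79 107 174 173 170]
 [220 208 254 252 192 101  73  80  85  84  81  90 128 167 153 131]
 [248 235 211 253 255 202 105  78  85  98  97 122 140 187 147 128]]
[[ -3  -4  -6  -8  -9 -10 -11 -10  -7  -8 -11  -8 -13 -12  47  21 -10  -7]
 [ -2  -5  -5  -9 -13 -12  -4 -16 -13 -12 -13  16   3   1 128 113  11  -6]
 [ -9  -8  -8 -10 -14  19  83   2  -1   7  13  86  63  56 141 186  35  -5]
 [ -8  -9 -11 -15   2 104 169  75  65  77 104 100  35  12  44  88   1  -6]
 [ -9  -7 -11 -11  64 159 187 178 158 140 136  65   3 -14   4  33  -4  -6]
 [ -9  -9 -12  -3 126 183 168 149 130 124 122  51   3  -7  -5   0  -3  -4]
 [ -9  -9 -12  -7  96 112  79 107  93  71  60  16  -4  -6   0  -3  -3   0]
 [ -8  -8  -9 -14  -4   8   9  42  32   0  -9 -14 -10  -6  -4  -1  -4  -2]
 [ -5  -8  -7 -11 -12 -12 -13 -10 -10  -9 -11 -10  -9  -9  -4  -2  -4  -3]
 [ -6  -7  -9  -8  -8 -10 -11 -10  -8  -8  -9  -8 -11  -9  -5  -4  -1  -4]]
```

View pics/d5p.png

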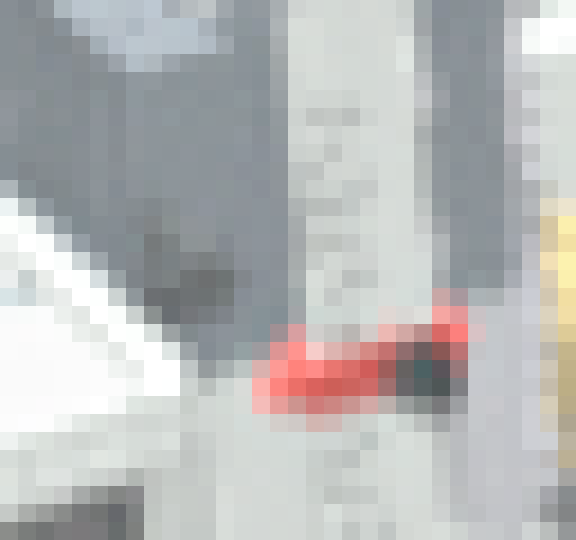

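View pics/d0p.png

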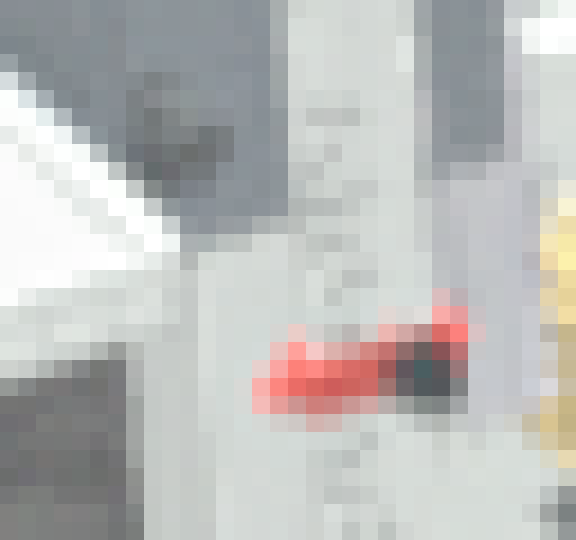

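Request:
{"method": "move_arm", "body": {"steps": [{"dp": [0, 0, 0], "turn": 0, "gripper": -1}, {"dp": [0, 0, 0], "turn": 0, "gripper": -1}, {"dp": [0, 0, 0], "turn": 0, "gripper": -1}, {"dp": [0, 0, 0], "turn": 0, "gripper": -1}, {"dp": [0, 0, 0], "turn": 0, "gripper": -1}, {"dp": [0, 0, 0], "turn": 0, "gripper": -1}, {"dp": [0, 0, 0], "turn": 0, "gripper": -1}, {"dp": [0, 0, 0], "turn": 0, "gripper": -1}]}}

```text
time_s: 9.37
position: [0.3808, 0.3312, 0.2008]
ee_rot: [-0.0, 0.166, 0.986, -0.002]
contact_force: [-1.9, -4.0, 7.7]
gripper_width: 0.0001
```

```bash
python3 trk.py d6;  python3 - <<'E'
from h import *
im=cv2.imread(f"pics/d6.png")[198:228,174:206].astype(float)
im=np.clip((im/255)**.5*255,0,255).astype(np.uint8)
cv2.imwrite(f"pics/d6p.png",cv2.resize(im,None,fx=18,fy=18,interpolation=cv2.INTER_NEAREST))
E
```

```text
pic at 9.3667
track score 0.97 dx 0.25 dy 10.25 -> down 21.8 mm
t 9.42 p [0.3808 0.3312 0.2008] yaw 160.89 zax [-0.001 -0.004 -1.   ] F [-1.79 -3.41  5.95] w 0.0
```

View pics/d6p.png

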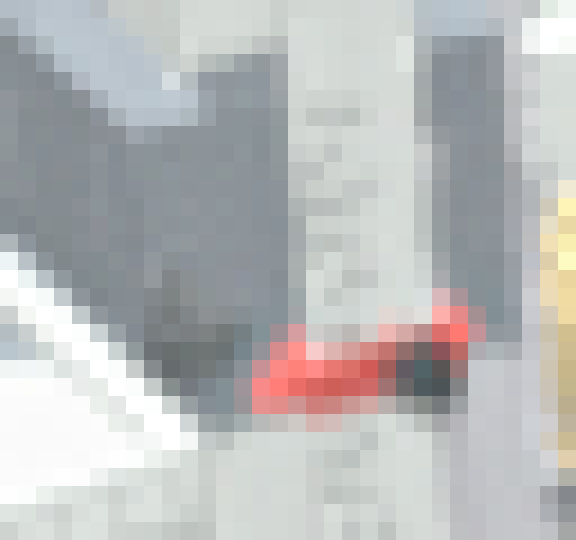

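Request:
{"method": "move_arm", "body": {"steps": [{"dp": [0, 0, 0], "turn": 0, "gripper": -1}, {"dp": [0, 0, 0], "turn": 0, "gripper": -1}, {"dp": [0, 0, 0], "turn": 0, "gripper": -1}, {"dp": [0, 0, 0], "turn": 0, "gripper": -1}, {"dp": [0, 0, 0], "turn": 0, "gripper": -1}, {"dp": [0, 0, 0], "turn": 0, "gripper": -1}, {"dp": [0, 0, -0.06], "turn": 0, "gripper": -1}, {"dp": [0, 0, -0.12], "turn": 0, "gripper": -1}]}}

```text
time_s: 10.08
position: [0.3806, 0.3317, 0.2363]
ee_rot: [-0.001, 0.166, 0.986, -0.001]
contact_force: [0.5, -0.6, 0.0]
gripper_width: 0.0002
```

```bash
python3 trk.py d7;python3 - <<'E'
from h import *
for d in (0,-.004,-.008):
  P=np.array([.4435,.477,.1022])+np.array([.945,-.327,0])*d;print(d,proj("side",P))
E
```

```text
pic at 10.0833
track score 0.96 dx 0.75 dy 13.75 -> down 29.4 mm
t 10.13 p [0.3819 0.3338 0.2401] yaw 160.93 zax [ 0.004  0.003 -1.   ] F [0.12 1.19 2.46] w 0.0
0 [189.15783686 219.85112387]
-0.004 [190.11440142 220.72980677]
-0.008 [191.07817369 221.61511055]
```

View pics/d7z.png

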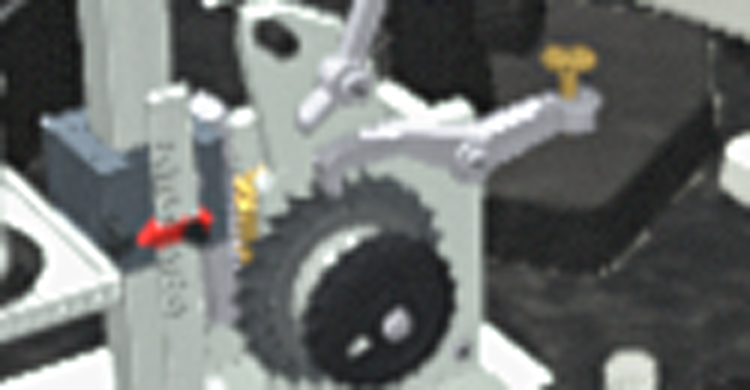

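```bash
python3 trk.py d8; python3 -c "
from h import *
to([.3727,.3815,.300])"
```

```text
pic at 10.1333
track score 0.96 dx 0.75 dy 14.00 -> down 29.9 mm
t 10.18 p [0.382  0.3338 0.239 ] yaw 160.91 zax [ 0.004  0.003 -1.   ] F [-0.06  0.16  0.72] w 0.0002
t 10.18 p [0.382  0.3338 0.239 ] yaw 160.91 zax [ 0.004  0.003 -1.   ] F [-0.06  0.16  0.72] w 0.0002
dp [ 0.081  0.141 -0.203]
```

View pics/d8z.png

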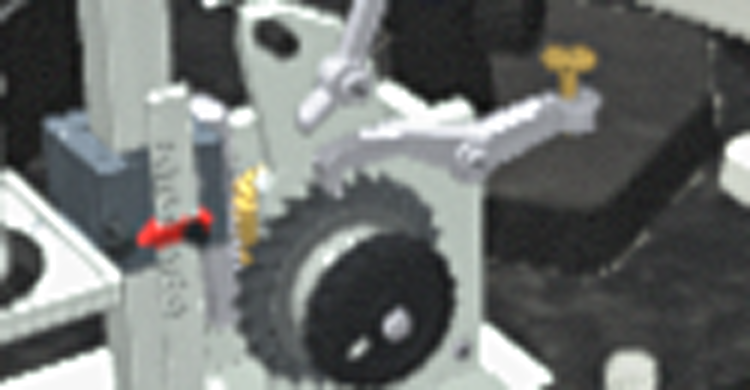

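Request:
{"method": "move_arm", "body": {"steps": [{"dp": [0, 0, -0.07], "turn": 0, "gripper": -1}, {"dp": [0, 0, -0.14], "turn": 0, "gripper": -1}, {"dp": [0.04, 0.02, -0.2], "turn": 0, "gripper": -1}, {"dp": [0.08, 0.06, -0.2], "turn": 0, "gripper": -1}, {"dp": [0.08, 0.1, -0.2], "turn": 0, "gripper": -1}, {"dp": [0.08, 0.13, -0.2], "turn": 0, "gripper": -1}, {"dp": [0.08, 0.13, -0.2], "turn": 0, "gripper": -1}]}}

```text
time_s: 10.77
position: [0.3714, 0.3782, 0.2962]
ee_rot: [-0.001, 0.165, 0.986, 0.0]
contact_force: [0.2, -0.2, -0.5]
gripper_width: 0.0001
```

```bash
python3 trk.py d9; python3 -c "
from h import *
to([.3727,.3815,.248]);print(read_state()['qpos'])
im=cv2.imread('pics/d9.png')
cv2.imwrite('pics/d9y.png',cv2.resize(im[120:240,170:330],None,fx=5,fy=5,interpolation=cv2.INTER_CUBIC))
"
```

```text
pic at 10.7667
track score 0.96 dx 0.75 dy 14.25 -> down 30.5 mm
t 10.82 p [0.3712 0.3772 0.2959] yaw 160.95 zax [-0.002 -0.    -1.   ] F [-1.03 -0.7  -0.53] w -0.0001
t 10.82 p [0.3712 0.3772 0.2959] yaw 160.95 zax [-0.002 -0.    -1.   ] F [-1.03 -0.7  -0.53] w -0.0001
dp [-0.     0.015  0.16 ]
[ 0.00367223  0.33224798 -1.0666797   1.81246586  0.31241594  1.18287034
  0.07754075]
```

View pics/d9y.png

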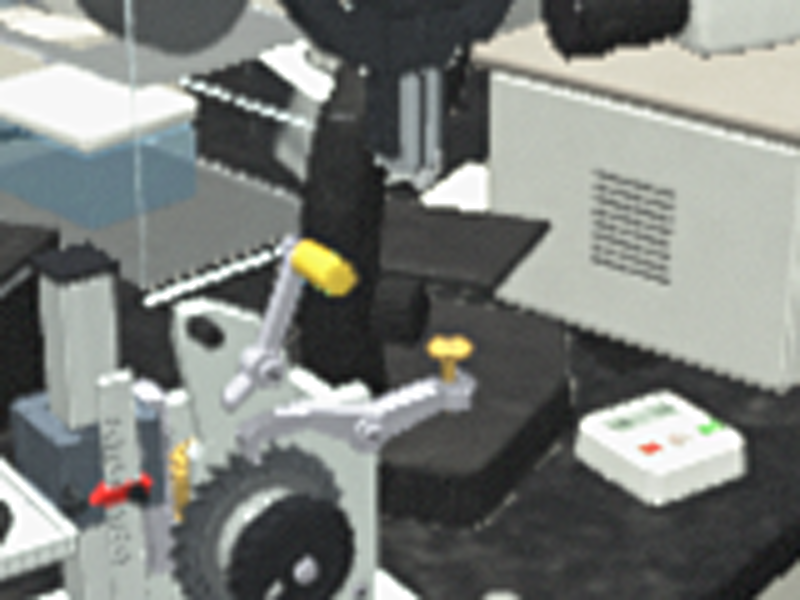

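```bash
python3 - <<'E'
from h import *
a=cv2.imread("pics/d9.png");b=cv2.imread("pics/side0.png")
im=a[205:235,168:206].astype(float);im=np.clip((im/255)**.5*255,0,255).astype(np.uint8)
cv2.imwrite("pics/d9p.png",cv2.resize(im,None,fx=18,fy=18,interpolation=cv2.INTER_NEAREST))
c=np.vstack([b[185:220,210:275],a[185:220,210:275]]);cv2.imwrite("pics/d9w.png",cv2.resize(c,None,fx=8,fy=8,interpolation=cv2.INTER_CUBIC))
print(a[213:226,178:192].astype(int).sum(2)//3)
h=lambda r:abs(a[r[1]:r[3],r[0]:r[2]].astype(int)-b[r[1]:r[3],r[0]:r[2]]).mean()
print("pawl diff",h((215,195,250,208)), "screw diff",h((250,182,270,205)))
E
```

```text
[[ 80  79  79  78  89  87  86  85  85  86  85  80 119 187]
 [ 76  77  81  80  88  90  84  86  85  85  85  80 108 184]
 [ 75  79  84  80  91  89  82  87  87  85  85  81 106 176]
 [ 73  77  81  80  87  83  80  81  86  84  84  92 126 167]
 [ 76  72  84  78  77  62  81  80  83  84  87 113 141 187]
 [116  79  78  79  64  58  80  90  84  81 112 130 127 135]
 [200 122  87  77  66  56  62  80  81  82 130 127 103  85]
 [253 219 139  80  71  67  64  66  53  71 123 105  85  91]
 [248 255 224 118  61  50  50  49  49  62  92  87  84 123]
 [211 247 254 203 105  48  45  57  60  78  82  84  86 146]
 [242 217 245 254 201 111  62  69  81  81  84  80  86 131]
 [249 244 219 242 252 238 138  82  80  88  98  94 118 144]
 [248 249 245 218 243 255 247 131  92 120 144 144 174 168]]
pawl diff 9.178754578754578 screw diff 6.183333333333334
```

View pics/d9p.png

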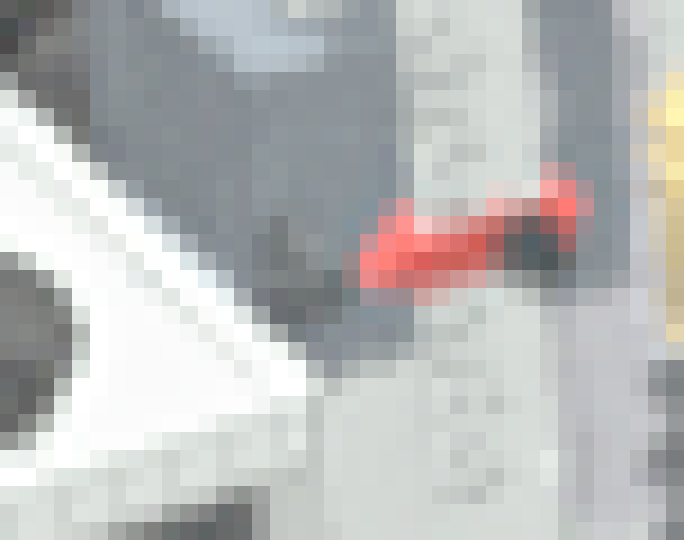

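View pics/d9w.png

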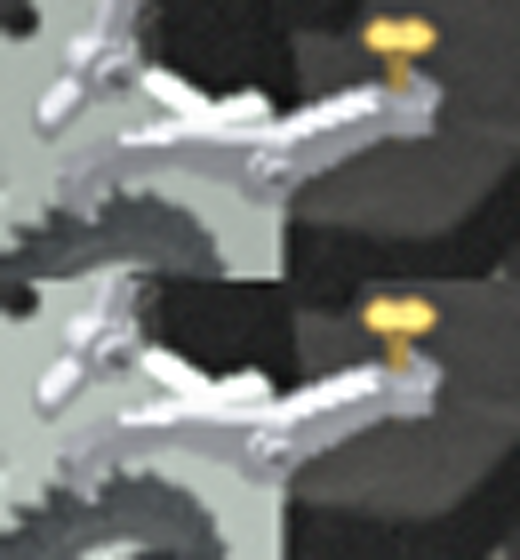

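Request:
{"method": "move_arm", "body": {"steps": [{"dp": [0, 0.015, 0.03], "turn": 0, "gripper": -1}, {"dp": [0, 0.015, 0.06], "turn": 0, "gripper": -1}, {"dp": [0, 0.015, 0.1], "turn": 0, "gripper": -1}, {"dp": [0, 0.015, 0.13], "turn": 0, "gripper": -1}, {"dp": [0, 0.015, 0.15], "turn": 0, "gripper": -1}, {"dp": [0, 0.015, 0.16], "turn": 0, "gripper": -1}, {"dp": [0, 0.015, 0.16], "turn": 0, "gripper": -1}]}}

```text
time_s: 11.4
position: [0.3724, 0.3808, 0.2478]
ee_rot: [-0.001, 0.166, 0.986, -0.001]
contact_force: [0.7, 0.4, 0.5]
gripper_width: -0.0
```

```bash
python3 trk.py e0; python3 -c "
from h import *
to([.3727,.3815,.248])
im=cv2.imread('pics/e0.png');b=cv2.imread('pics/d9.png')
print('wheel diff d9-e0',abs(im[210:245,200:243].astype(int)-b[210:245,200:243]).mean())
cv2.imwrite('pics/e0y.png',cv2.resize(im[120:240,170:330],None,fx=5,fy=5,interpolation=cv2.INTER_CUBIC))
im=snapshot('top')[:,:,::-1];cv2.imwrite('pics/e0t.png',cv2.resize(im[150:230,130:290],None,fx=5,fy=5,interpolation=cv2.INTER_CUBIC))
"
```

```text
pic at 11.4
track score 0.96 dx 0.75 dy 14.25 -> down 30.5 mm
t 11.45 p [0.3726 0.3812 0.2485] yaw 160.92 zax [-0. -0. -1.] F [ 0.04 -1.11  0.95] w 0.0001
t 11.45 p [0.3726 0.3812 0.2485] yaw 160.92 zax [-0. -0. -1.] F [ 0.04 -1.11  0.95] w 0.0001
dp [0.    0.001 0.002]
wheel diff d9-e0 1.6928017718715394
```

View pics/e0y.png

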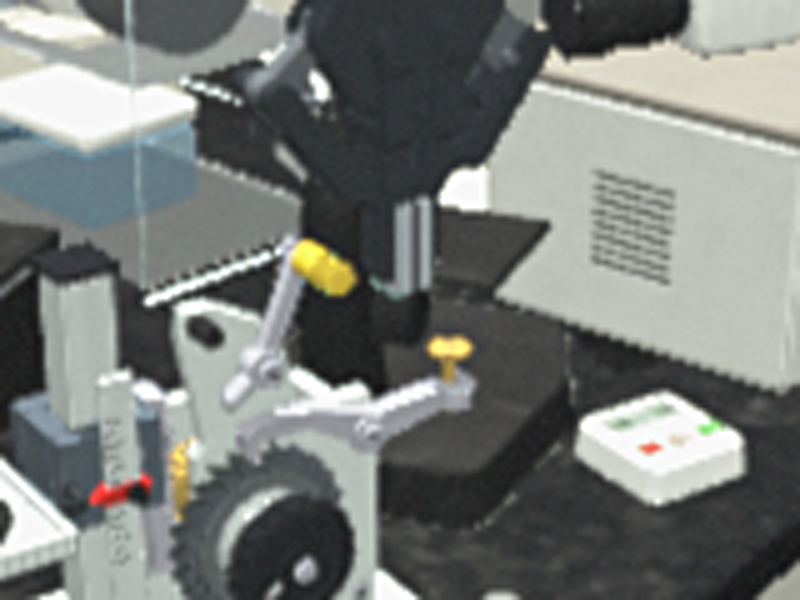

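View pics/e0t.png

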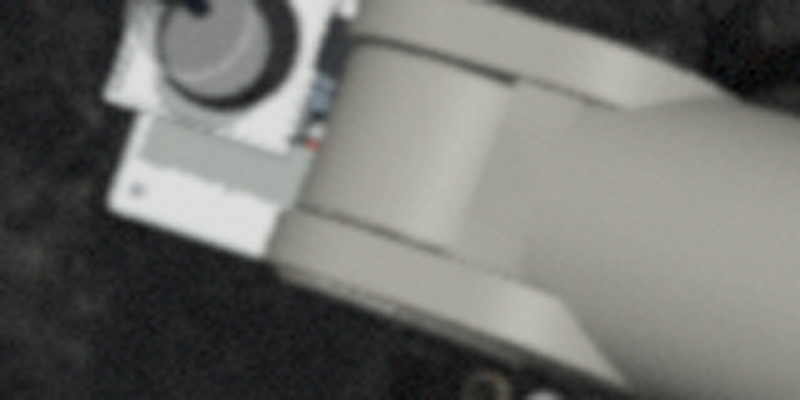

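Request:
{"method": "move_arm", "body": {"steps": [{"dp": [0, 0.012, 0], "turn": 0, "gripper": -1}, {"dp": [0, 0.024, 0], "turn": 0, "gripper": -1}, {"dp": [0, 0.036, 0], "turn": 0, "gripper": -1}, {"dp": [0, 0.048, 0], "turn": 0, "gripper": -1}, {"dp": [0, 0.055, 0], "turn": 0, "gripper": -1}, {"dp": [0, 0.06, 0], "turn": 0, "gripper": -1}]}}

```text
time_s: 12.0
position: [0.3786, 0.3985, 0.2488]
ee_rot: [-0.0, 0.166, 0.986, -0.0]
contact_force: [-0.7, -2.4, 2.3]
gripper_width: 0.0
```

```bash
python3 trk.py e1; python3 -c "
from h import *
im=cv2.imread('pics/e1.png')
cv2.imwrite('pics/e1y.png',cv2.resize(im[120:240,170:330],None,fx=5,fy=5,interpolation=cv2.INTER_CUBIC))
"
```

```text
pic at 12.0
track score 0.96 dx 0.75 dy 14.25 -> down 30.5 mm
t 12.05 p [0.3787 0.3988 0.2488] yaw 160.93 zax [-0.  0. -1.] F [-0.11 -1.61  0.78] w -0.0001
```

View pics/e1y.png

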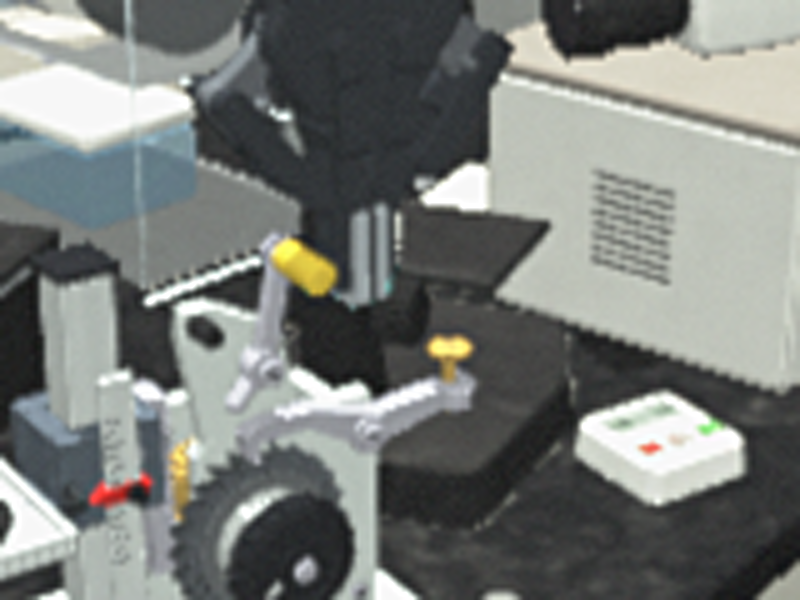

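Request:
{"method": "move_arm", "body": {"steps": [{"dp": [0, 0.01, 0], "turn": 0, "gripper": -1}, {"dp": [0, 0.02, 0], "turn": 0, "gripper": -1}, {"dp": [0, 0.03, 0], "turn": 0, "gripper": -1}, {"dp": [0, 0.04, 0], "turn": 0, "gripper": -1}, {"dp": [0, 0.05, 0], "turn": 0, "gripper": -1}, {"dp": [0, 0.06, 0], "turn": 0, "gripper": -1}, {"dp": [0, 0.065, 0], "turn": 0, "gripper": -1}, {"dp": [0, 0.07, 0], "turn": 0, "gripper": -1}]}}

```text
time_s: 12.72
position: [0.3854, 0.4184, 0.2487]
ee_rot: [-0.0, 0.166, 0.986, -0.0]
contact_force: [-0.2, -2.2, -0.4]
gripper_width: -0.0
```

```bash
python3 trk.py e2; python3 -c "
from h import *
im=cv2.imread('pics/e2.png')
cv2.imwrite('pics/e2y.png',cv2.resize(im[120:240,170:330],None,fx=5,fy=5,interpolation=cv2.INTER_CUBIC))
"
```

```text
pic at 12.7167
track score 0.96 dx 0.75 dy 14.25 -> down 30.5 mm
t 12.77 p [0.3855 0.4186 0.2486] yaw 160.92 zax [-0.  0. -1.] F [ 0.15 -0.46 -0.2 ] w -0.0003
```

View pics/e2y.png

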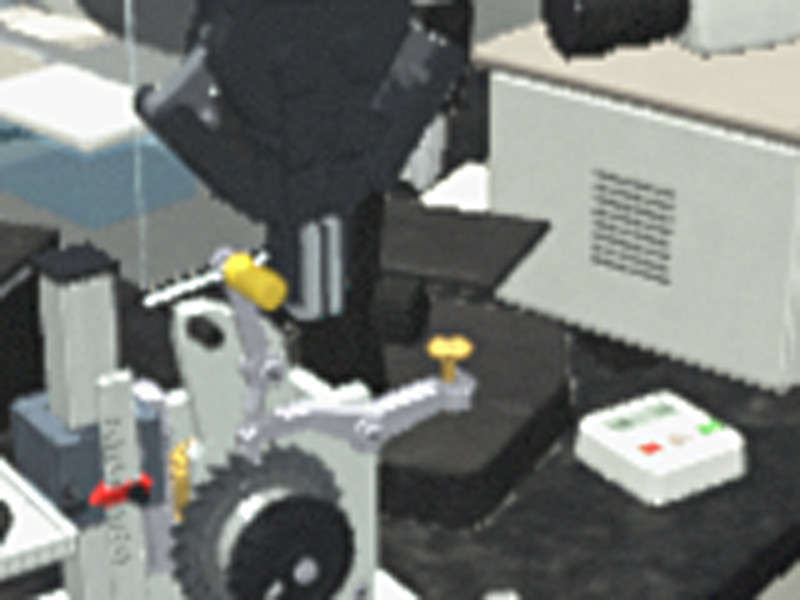

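Request:
{"method": "move_arm", "body": {"steps": [{"dp": [0, 0.006, 0], "turn": 0, "gripper": -1}, {"dp": [0, 0.012, 0], "turn": 0, "gripper": -1}, {"dp": [0, 0.018, 0], "turn": 0, "gripper": -1}, {"dp": [0, 0.022, 0], "turn": 0, "gripper": -1}]}}

```text
time_s: 13.1
position: [0.3876, 0.4243, 0.2485]
ee_rot: [-0.0, 0.166, 0.986, -0.0]
contact_force: [0.6, -1.8, -1.1]
gripper_width: 0.0002
```

Request:
{"method": "move_arm", "body": {"steps": [{"dp": [0, 0.005, 0], "turn": 0, "gripper": -1}, {"dp": [0, 0.01, 0], "turn": 0, "gripper": -1}]}}

```text
time_s: 13.27
position: [0.3886, 0.4271, 0.2486]
ee_rot: [0.0, 0.166, 0.986, -0.0]
contact_force: [-0.3, -1.9, -0.9]
gripper_width: -0.0004
```

Request:
{"method": "move_arm", "body": {"steps": [{"dp": [0, 0.004, 0], "turn": 0, "gripper": -1}, {"dp": [0, 0.008, 0], "turn": 0, "gripper": -1}]}}

```text
time_s: 13.43
position: [0.3894, 0.4296, 0.2488]
ee_rot: [0.0, 0.166, 0.986, -0.0]
contact_force: [-1.2, -2.9, -1.0]
gripper_width: -0.0001
```

Request:
{"method": "move_arm", "body": {"steps": [{"dp": [0, 0.003, 0], "turn": 0, "gripper": -1}, {"dp": [0, 0.005, 0], "turn": 0, "gripper": -1}]}}

```text
time_s: 13.6
position: [0.3898, 0.4305, 0.2486]
ee_rot: [-0.0, 0.166, 0.986, -0.001]
contact_force: [-1.3, -3.7, -0.5]
gripper_width: 0.0001
```

```bash
python3 trk.py e3; python3 -c "
from h import *
im=cv2.imread('pics/e3.png')
cv2.imwrite('pics/e3y.png',cv2.resize(im[120:240,170:330],None,fx=5,fy=5,interpolation=cv2.INTER_CUBIC))
"
```

```text
pic at 13.6
track score 0.96 dx 0.75 dy 14.25 -> down 30.5 mm
t 13.65 p [0.3897 0.4305 0.2485] yaw 160.91 zax [-0.001 -0.002 -1.   ] F [-0.78 -3.73 -0.22] w -0.0001
```

View pics/e3y.png

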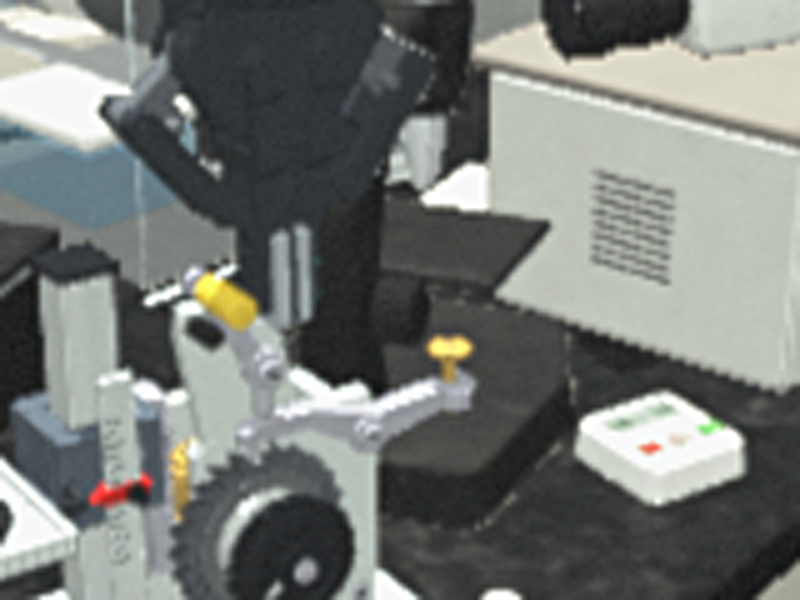

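Request:
{"method": "move_arm", "body": {"steps": [{"dp": [0, 0.002, 0], "turn": 0, "gripper": -1}, {"dp": [0, 0.004, 0], "turn": 0, "gripper": -1}, {"dp": [0, 0.004, 0], "turn": 0, "gripper": -1}]}}

```text
time_s: 13.9
position: [0.3899, 0.4311, 0.2483]
ee_rot: [-0.0, 0.166, 0.986, -0.002]
contact_force: [-2.6, -5.7, -0.2]
gripper_width: -0.0003
```

Request:
{"method": "move_arm", "body": {"steps": [{"dp": [0, 0.002, 0], "turn": 0, "gripper": -1}, {"dp": [0, 0.003, 0], "turn": 0, "gripper": -1}, {"dp": [0, 0.003, 0], "turn": 0, "gripper": -1}]}}

```text
time_s: 14.15
position: [0.3901, 0.4315, 0.2482]
ee_rot: [-0.0, 0.166, 0.986, -0.002]
contact_force: [-1.9, -5.8, 0.8]
gripper_width: -0.0001
```

Request:
{"method": "move_arm", "body": {"steps": [{"dp": [0, 0.002, 0], "turn": 0, "gripper": -1}, {"dp": [0, 0.004, 0], "turn": 0, "gripper": -1}, {"dp": [0, 0.005, 0], "turn": 0, "gripper": -1}, {"dp": [0, 0.005, 0], "turn": 0, "gripper": -1}]}}

```text
time_s: 14.48
position: [0.3903, 0.4322, 0.248]
ee_rot: [-0.001, 0.166, 0.986, -0.003]
contact_force: [-2.7, -8.1, 1.5]
gripper_width: 0.0001
```

```bash
python3 trk.py e4
```

```text
pic at 14.4833
track score 0.96 dx 0.75 dy 14.25 -> down 30.5 mm
t 14.53 p [0.3903 0.4321 0.248 ] yaw 160.88 zax [-0.002 -0.006 -1.   ] F [-2.68 -7.24  0.85] w -0.0002
```

Request:
{"method": "move_arm", "body": {"steps": [{"dp": [0, -0.02, 0], "turn": 0, "gripper": -1}, {"dp": [0, -0.06, 0], "turn": 0, "gripper": -1}, {"dp": [0, -0.1, 0], "turn": 0, "gripper": -1}, {"dp": [0, -0.12, -0.08], "turn": 0, "gripper": -1}, {"dp": [0, -0.15, -0.2], "turn": 0, "gripper": -1}, {"dp": [0, -0.2, -0.32], "turn": 0, "gripper": -1}, {"dp": [0, -0.28, -0.42], "turn": 0, "gripper": -1}, {"dp": [0, -0.4, -0.45], "turn": 0, "gripper": -1}]}}

```text
time_s: 15.2
position: [0.3528, 0.3258, 0.3892]
ee_rot: [0.003, 0.163, 0.987, 0.006]
contact_force: [0.4, -2.0, 1.7]
gripper_width: -0.0007
```

Request:
{"method": "move_arm", "body": {"steps": [{"dp": [0, -0.13, 0], "turn": 0, "gripper": -1}, {"dp": [0, -0.26, 0], "turn": 0, "gripper": -1}, {"dp": [0, -0.39, 0], "turn": 0, "gripper": -1}, {"dp": [0, -0.45, 0], "turn": 0, "gripper": -1}, {"dp": [0, -0.45, 0], "turn": 0, "gripper": -1}]}}

```text
time_s: 15.62
position: [0.3076, 0.1906, 0.3843]
ee_rot: [0.003, 0.169, 0.986, -0.001]
contact_force: [-0.2, 0.6, -0.6]
gripper_width: -0.0002
```

```bash
python3 trk.py f0; python3 -c "
from h import *
im=cv2.imread('pics/f0.png')
cv2.imwrite('pics/f0y.png',cv2.resize(im[140:260,120:280],None,fx=5,fy=5,interpolation=cv2.INTER_CUBIC))
im=snapshot('top')[:,:,::-1];cv2.imwrite('pics/f0t.png',im)
cv2.imwrite('pics/f0tz.png',cv2.resize(im[130:230,140:280],None,fx=5,fy=5,interpolation=cv2.INTER_CUBIC))
"
```

```text
pic at 15.6167
track score 0.96 dx 0.75 dy 14.25 -> down 30.5 mm
t 15.67 p [0.3081 0.193  0.3846] yaw 160.75 zax [ 0.006 -0.001 -1.   ] F [0.47 0.87 0.47] w 0.0001
```

View pics/f0y.png

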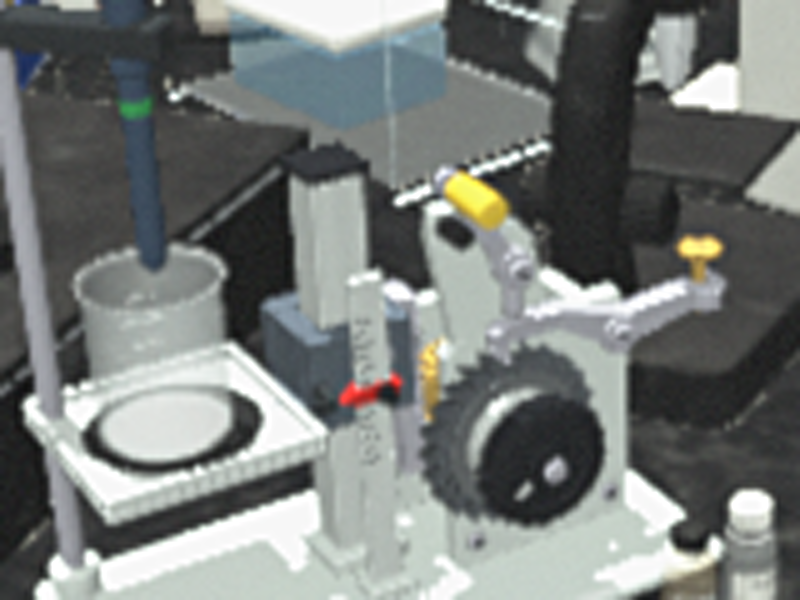

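View pics/f0tz.png

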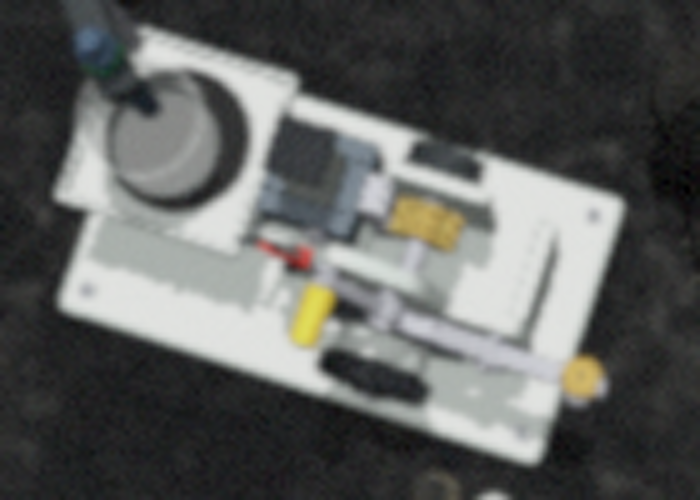

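```bash
python3 - <<'E'
from h import *
np.set_printoptions(precision=4,suppress=True)
yaw=np.deg2rad(-19.1);c,s=np.cos(yaw),np.sin(yaw);R=np.array([[c,-s],[s,c]])
def cen(im,b,lo=(22,150,90),hi=(34,255,255)):
    h=cv2.inRange(cv2.cvtColor(im,cv2.COLOR_BGR2HSV),lo,hi);m=np.zeros_like(h);m[b[1]:b[3],b[0]:b[2]]=h[b[1]:b[3],b[0]:b[2]]
    M=cv2.moments(m,True);return np.array([M["m10"]/M["m00"],M["m01"]/M["m00"]])
L=[]
for a,b in(("side0","top0"),("f0","f0t")):
    p=cen(cv2.imread(f"pics/{a}.png"),(200,160,250,190));q=cen(cv2.imread(f"pics/{b}.png"),(195,180,230,210))
    X,e=tri(p,q);l=np.r_[R.T@(X[:2]-[.4397,.4467]),X[2]];L.append(l);print(p,q,l,e)
ch=np.linalg.norm((L[1]-L[0])[1:]);print("chord",ch,"dangle",2*np.arcsin(ch/.09))
m=(L[0]+L[1])/2;d=(L[1]-L[0])[1:];n=np.array([d[1],-d[0]])/ch;piv=m[1:]+n*(-1 if n[1]>0 else 1)*np.sqrt(.045**2-(ch/2)**2)
for l in L:v=l[1:]-piv;print("lean deg left+",np.degrees(np.arctan2(v[0],v[1])))
print(piv)
b0=cv2.imread("pics/side0.png");f=cv2.imread("pics/f0.png")
for nm,r in(("timer",(283,195,322,220)),("vials",(250,236,278,272)),("marker",(188,214,201,224))):
    print(nm,abs(b0[r[1]:r[3],r[0]:r[2]].astype(int)-f[r[1]:r[3],r[0]:r[2]]).mean())
print(cen(b0,(185,212,203,224),(0,150,80),(6,255,255)),cen(f,(185,212,203,224),(0,150,80),(6,255,255)))
E
```

```text
[234.575  173.3375] [220.1356 199.9492] [-0.0374 -0.0548  0.1885] [array([0.5, 0.1]), array([-0.3, -0.4])]
[215.3387 179.9355] [202.4286 192.2619] [-0.0343 -0.0149  0.1841] [array([0.2, 0. ]), array([-0.1, -0.1])]
chord 0.04016879425990679 dangle 0.9252974336660693
lean deg left+ -20.347590249679854
lean deg left+ 32.66804749367214
[-0.0392  0.1463]
timer 6.452307692307692
vials 6.658399470899471
marker 24.733333333333334
[192.9048 218.0952] [192.52 218.16]
```

```bash
python3 - <<'E'
from h import *
for A,B,rs in(("side0","f0",(("timer",(283,195,322,220)),("vials",(252,238,278,270)),("redmarker",(188,214,200,223)))),("top0","f0t",(("timer",(312,192,350,228)),("vials",(220,222,245,240)),("beaker",(157,138,186,168))))):
    a=cv2.imread(f"pics/{A}.png");b=cv2.imread(f"pics/{B}.png")
    for n,r in rs:
        T=cv2.resize(a[r[1]:r[3],r[0]:r[2]],None,fx=4,fy=4,interpolation=cv2.INTER_CUBIC);W=cv2.resize(b[r[1]-5:r[3]+5,r[0]-5:r[2]+5],None,fx=4,fy=4,interpolation=cv2.INTER_CUBIC)
        _,v,_,l=cv2.minMaxLoc(cv2.matchTemplate(W,T,cv2.TM_CCOEFF_NORMED));print(A,n,round(v,3),l[0]/4-5,l[1]/4-5)
E
```

```text
side0 timer 0.998 0.0 0.0
side0 vials 0.998 0.0 0.0
side0 redmarker 0.829 0.25 0.0
top0 timer 0.619 -1.0 -1.0
top0 vials 0.996 0.0 0.0
top0 beaker 0.942 2.25 2.75
```

```bash
python3 -c "
from h import *
st();print(sign_off())"
```

```text
t 15.72 p [0.3082 0.1944 0.3846] yaw 160.92 zax [ 0.005  0.001 -1.   ] F [0.28 1.67 0.6 ] w 0.0001
the job is handed in; nothing more can be done
None
```

I pressed the brass screw gently until the pawl came clear, at about 4.7 mm of travel. The force peaked at about 10 N down, 11.6 N with the sideways part. The platform then sank at about 10 mm/s, and I let the pawl drop at about 29 mm. It caught at the 8th tooth (31.4 mm) and the wheel then stood still. I swung the keeper over by its yellow knob until it pressed on its stop with about 8 N. I handed the job in at 15.7 s with the arm withdrawn and touching nothing.

**Last checks**
- **Platform:** the image tracker read a steady 30.5 mm, about 1 mm short of the 8th tooth.
- **Pawl and keeper:** the pawl looks home, with the screw back at its starting height. The keeper knob leans about 33° left by two-view measurement, against the 30° stop.
- **Marker, timer and vials:** the side view shows none of them moved. It puts the red marker within a quarter to half a pixel, and the carriage now behind it makes that match weaker.
- **Beaker:** in the top view it shifted only as the descent would explain.

**Weak or disagreeing checks**
- **Pointer level:** taking the pointer and marker to lie in the same plane, the side view puts the pointer about 3.5 mm below the marker. The stated 30 mm minimum for the marker would make it at most 1.4 mm low. Both are within 5 mm, but I could not settle which is right, because the pointer was hidden in the top view.
- **Timer:** its top-view match was poor (0.62). I put that down to the arm's shadow or cover and did not confirm it. The side-view match was exact.

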